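Isolate the polisher, check the brass rod on the height gauge, switch back on

ROBOT

A 6-joint arm with a two-finger parallel gripper is mounted at the origin on the work surface. World frame = base frame: x ahead of the robot, y to its left, z up, the work surface at z = 0. Lengths are in m, angles in degrees, forces in N, time in s.
With the tool pointing down it reaches from about 0.4 to 0.825 m from the base axis. Payload 7 kg.
Tool frame: the origin (TCP) lies on the centre line of the jaws, within the pads' length; the fingertips stand 19 mm ahead of it and the grasp point (between the pads) is the TCP (r.tips_ahead is the distance from the TCP to the fingertips, in m); z points along the fingers, y is the line along which they close (so a half turn about z gives the same grasp; the last joint's range is limited). The gripper opens to 88 mm and grips with 3 to 60 N. Pads are 19 mm wide; open, the fingers measure 130 mm over their backs; the gripper's body (78 mm by 193 mm) begins 47 mm behind the grasp point.
Start: joints at [-52.936, 20.546, 0.682, 0, -70.136, -16.507], TCP at [0.237, -0.632, 0.211] pointing down, gripper open.
Joint ranges: [-176.03, 176.03], [-82.01, 121.73], [-58.28, 71.71], [-173.87, 95.51], [-174.79, -0.11], [-173.66, 173.66]. Speed limits (degrees/s): [136.94, 136.94, 172.46, 180, 180, 180].

INTERFACE

Orientations are given as [roll, pitch, yaw] about the fixed x, y, z axes, in that order (R = Rz(yaw) Ry(pitch) Rx(roll)).
In Python, from plant import r, viewer, close_job gives the robot as it stands. The module is installed in compiled form; this text tells all that it offers.
- The arm moves only by the tool arm_command, never from a script. Its arguments are lists of equal length, an entry for each row: "travel": the shift along the world's x, y, z scaled (see below), a list of three; "delta_rot": the turn, a rotation vector about the world's x, y, z scaled (see below), a list of three. In form: {"travel": [[dx, dy, dz], ...], "delta_rot": [[rx, ry, rz], ...]}. A call has 1 to 20 rows; each row is the pose to reach, as a shift and turn from the pose commanded when the call began; what a row does not reach only later rows make up. The controller multiplies each number of a shift by 0.5 m and each number of a turn by 90 degrees. A row lasts 1/8 s, in which the tool goes at most 62.5 mm and 10.7 degrees, less where a joint would pass 70% of its speed; a pose out of reach is approached as far as the arm can. A call with a number of a shift or a turn outside -1 to 1 is refused whole. A call with a gripper value outside its range is refused whole. "grip" is the opening, from 0 (shut) to 1 (fully open), set as the call begins (left out, the last holds). The fingers move at their own pace and stop on an object; "newtons" is the grip in N (left out, the last holds). Time passes only in rows, so rows that repeat a pose let the fingers close. It gives the time, the measured TCP pose, the force, the opening and the grip force at its end, in the units of the state.
- r.get_state(): the state, without advancing time (a new reading comes with each control period).
- viewer.capture(name): name is "side" or "top" or "wrist"; returns a dict with "img" (420x560x3 uint8, red, green, blue), "camera_matrix" (3x3 intrinsics, pixels), "distortion" ([k1, k2, p1, p2, k3] as OpenCV has them; the pictures are not rectified), "R" (3x3) and "t" (3): a world point X has camera coordinates R X + t; the wrist camera has in their place "mount" (4x4, takes a point from camera to tool coordinates, whose origin is the TCP and whose axes are the flange's). Camera axes: x right, y down, z forward; pixel columns grow to the right and rows downward; lengths in m; the calibration is good to about 2 mm. A picture is of the moment at which its call begins: read the wrist's pose just before it. There is no depth.
- close_job(): hands the job in; it is judged then, once.
The state is a dict: "time_s": time; "joints": joint angles; "qd": joint speeds; "joint_torque": joint torques, N m; "tcp_pos": TCP position; "eef_rot": TCP orientation; "contact_force": force on the tool from outside, world axes, zero at the start; "moment": the same for the moment, N m; "gripper_width": finger opening in m; "gripper_force": force on a finger pad.
Only numpy, scipy, OpenCV 4.12 (cv2) and the standard library are available. Lean on these libraries where they do the work, as an engineer would, in place of code of your own. Each camera call takes 0.05 s, during which the arm holds its last target. There are 200 camera calls.

TASK

Switch the polishing machine off at the rotary isolator on the sloping desk, and only then lift the brass rod out of the rest in front of the polishing wheel and lay it gently in the two notches of the height gauge, its end under the foot and centred lengthwise. Press the gauge's sprung foot down onto the rod, keep it on the rod for a second, and let it spring fully back up. Then, leaving the rod in the gauge, switch the isolator back on. Do not disturb the two small brass pieces near the desk.

Things in the scene. Friction and masses are not known exactly. Their poses are not given: they have to be found in the camera images.
- isolator (a joint): angle of the isolator's handle: 0 = off, 1.047 (60 degrees) = on; clockwise from off to on, seen facing the panel. Starts on. Past the middle an inner weight snaps it to the nearer end (about 0.1 N m at the ends). The bar's white-marked end points at a round pip when off, at a long rib when on.
- isolator_grip (a point): on the handle's axis, 30 mm out from the sloping panel: where to grip. Turns with the handle: z out of the panel along the axis, 30 degrees from vertical; y along the bar to its marked end; x across it. The black bar is 90 mm long, 16 mm wide and reaches from 10 to 42 mm out of the panel.
- desk: grey isolator desk on the robot's right (fixed). Its panel, 150 x 150 mm, slopes 30 degrees down to -x of this frame (turned to the robot and the bench's middle). Origin on the bench under the panel's middle, which is 100 mm up; the low edge is 62 mm up, the high edge 138 mm.
- rod: round brass rod, 200 mm long, 28 mm in diameter, about 0.35 kg (varies). Origin at its middle, on its axis; y runs along the rod. It starts level in the machine's rest, its axis 105 mm above the bench.
- rest_mid (a point): middle of the rest on the polishing machine, on the robot's left (fixed): a point on the rod's axis, 105 mm up, when the rod is centred there. y along the rod, z up, +x level towards the wheel. The rest is two notched posts, 20 mm wide, at y = -65 and +65 mm; between them only a 12 mm base plate.
- machine: polishing machine (fixed), frame as the rest's but on the bench. Wheel 200 mm across, axis at x = 170 mm, 160 mm up; a 110 mm wide sheet guard comes forward to x = 53 mm, 165 to 220 mm up, and blocks a gripper pointing straight down on the rod: lean it back 35 to 40 degrees, fingers down and to +x. Motor 140 mm across at y = 70 to 260 mm, beside the wheel.
- gauge_seat (a point): on the height gauge (fixed): point on the rod's axis, 52 mm up, when the rod lies centred in the gauge's two 90-degree notches. y along the rod towards the gauge's column, z up. The notched posts, 20 mm wide, are at y = -78 and +78 mm; between them only a 12 mm base plate. Either end of the rod may face the column.
- gauge: height gauge (fixed) in the middle of the bench, frame as the seat's but on the bench. Steel column at y = 120 to 144 mm, 163 mm tall; its arm, 26 mm wide, reaches from it over the rod's end to y = 68 mm, 129 to 149 mm up, and carries the foot, 18 mm across, underside 106 mm up at y = 78 mm. So the rod goes in lengthwise from -y, under the foot and above the posts (tops 54 mm up), then down.
- gauge_foot (a joint): how far the gauge's foot is pressed down, in m: 0 = up (sprung, returns by itself), 0.040 = on the seated rod; end stop at 0.052 without a rod. The spring takes about 3 N to start and 6 N at the rod.
- gauge_cap (a point): centre of the top of the round black press cap on the stem of the gauge's foot, 32 mm across, straight above the foot at y = 78 mm of the seat; 209 mm above the bench when up. Press it straight down.
- finial: small turned brass finial standing upright, 44 mm across, 62 mm tall, beyond the desk; bystander, to be left where it is. Origin at the centre of its underside.
- spindle: small turned brass spindle lying between gauge and desk, 100 mm long, 30 mm thick; bystander, to be left where it is. Origin at the centre of its underside.

How it is judged (in metres and radians):
On the way, in this order (a step that is already met when the one before it is completed fails the run):
1. isolator switched off, the rod still in the machine's rest (value of joint isolator below 0.08 rad and distance between rod and rest_mid below 0.03 m), for 0.2 s.
2. isolator off; rod lying in both notches of the gauge, let go (value of joint isolator below 0.08 rad and contact force between the fingers and rod below 0.1 N and z of rod in the frame of gauge_seat between -0.004 and 0.003 m and x of rod in the frame of gauge_seat between -0.004 and 0.004 m and y of rod in the frame of gauge_seat between -0.012 and 0.012 m and angle between the y axis of rod and the y axis of gauge_seat, either way round below 0.06 rad), for 0.2 s.
3. isolator off; gauge foot pressed down on the seated rod, kept there half a second (value of joint isolator below 0.08 rad and value of joint gauge_foot between 0.0375 and 0.043 m and z of rod in the frame of gauge_seat between -0.004 and 0.003 m and x of rod in the frame of gauge_seat between -0.004 and 0.004 m and y of rod in the frame of gauge_seat between -0.012 and 0.012 m and angle between the y axis of rod and the y axis of gauge_seat, either way round below 0.06 rad), for 0.5 s.
4. foot back up, isolator switched on again, rod still in the gauge (value of joint isolator above 0.97 rad and value of joint gauge_foot below 0.004 m and z of rod in the frame of gauge_seat between -0.004 and 0.003 m and x of rod in the frame of gauge_seat between -0.004 and 0.004 m and y of rod in the frame of gauge_seat between -0.012 and 0.012 m and angle between the y axis of rod and the y axis of gauge_seat, either way round below 0.06 rad), for 0.2 s.
At the end, for the whole second after the job is handed in: The isolator is on (joint above 0.97 rad), the gauge foot is up (within 4 mm of its top), and the rod lies released and at rest in both notches of the gauge: within 4 mm across, 3 mm above or 4 mm below the seated height, 12 mm of centre lengthwise, and 0.06 rad of parallel (all of step 4 and contact force between the fingers and rod below 0.1 N and linear speed of rod below 0.02 m/s); the robot touches nothing.
It fails at once if rod shifted in the machine's rest while the isolator is not off (value of joint isolator above 0.3 rad and distance of rod from where it was at the start of the episode above 0.02 m and distance between rod and rest_mid below 0.12 m).
It fails at once if rod dropped (falls free of the fingers faster than 0.6 m/s) (contact force between the fingers and rod below 0.1 N and linear speed of rod above 0.6 m/s).
It fails at once if a bystander shifted by more than 30 mm (distance of any of finial, spindle from where it was at the start of the episode above 0.03 m).
It also fails if it takes over 72 s, if anything falls off the work surface, if the arm or the gripper's body presses on something with over 40 N, if the wrist force passes 120 N, or if a joint passes its speed limit or range.

## Working session

There is one attempt and no reset: what is moved stays moved. The work goes in short steps, Python scripts to look and compute and a tool call to move; the robot and the scene stay as the last step left them, time stands still between calls to the robot, and variables do not carry over. Pictures are saved under pics/ and viewed, at most 10 in all, crops included, and the job is handed in when it is done.

Besides the shell and the picture viewer there is one more tool, called after "Request:" by a JSON object that holds its "fn" and its "kwargs". arm_command: Moves the arm, as the interface text tells. Shifts and turns lie within -1 to 1; 1 stands for 0.5 m of shift or 90 degrees of turn. Its arguments: {"type":"object","properties":{"travel":{"type":"array"},"delta_rot":{"type":"array"},"grip":{"type":"number"},"newtons":{"type":"number"}},"required":["travel","delta_rot"]}

```bash
mkdir -p pics
cat > h.py <<'E'
import numpy as np, cv2, pickle
from plant import r, viewer
from scipy.spatial.transform import Rotation as Ro
def save(n,fn):
    s=r.get_state(); c=viewer.capture(n); c['tcp']=np.array(s['tcp_pos']); c['rot']=Ro.from_euler('xyz',s['eef_rot'],degrees=True).as_matrix()
    if 'mount' in c:
        M=np.array(c['mount']); Rw=c['rot']@M[:3,:3]; o=c['rot']@M[:3,3]+c['tcp']
        c['R']=Rw.T; c['t']=-Rw.T@o
    cv2.imwrite('pics/%s.png'%fn,c['img'][:,:,::-1]); pickle.dump(c,open('pics/%s.pkl'%fn,'wb')); return c
def load(fn): return pickle.load(open('pics/%s.pkl'%fn,'rb'))
def ray(c,uv):
    K=np.array(c['camera_matrix'],float); d=np.array(c['distortion'],float)
    p=cv2.undistortPoints(np.array(uv,float).reshape(-1,1,2),K,d).reshape(-1,2)
    R=np.array(c['R']);o=-R.T@np.array(c['t']).ravel()
    D=np.c_[p,np.ones(len(p))]@R
    return o,D
def onz(c,uv,z):
    o,D=ray(c,uv); return o+D*((z-o[2])/D[:,2])[:,None]
def tri(c1,u1,c2,u2):
    o1,a=ray(c1,[u1]);o2,b=ray(c2,[u2]);a=a[0];b=b[0]
    s=np.linalg.lstsq(np.c_[a,-b],o2-o1,rcond=None)[0]
    p,q=o1+a*s[0],o2+b*s[1]; return (p+q)/2,np.linalg.norm(p-q)
def proj(c,X):
    R=np.array(c['R']); rv=cv2.Rodrigues(R)[0]
    return cv2.projectPoints(np.array(X,float).reshape(-1,1,3),rv,np.array(c['t'],float).ravel(),np.array(c['camera_matrix'],float),np.array(c['distortion'],float))[0].reshape(-1,2)
E
python3 - <<'E'
from h import *
for n in('top','side','wrist'):
    c=save(n,n+'0'); R=c['R'];print(n,-R.T@np.ravel(c['t']),R[2])
a=[cv2.imread('pics/%s0.png'%n) for n in('top','side')]
print(r.get_state())
E
```

```text
top [0.44137685 0.02501949 1.15396034] [ 0.12300839 -0.00413441 -0.99239702]
side [0.1358592  0.55837662 0.78602338] [ 0.45574717 -0.58100845 -0.67433204]
wrist [ 0.16950619 -0.65678931  0.38327908] [ 0.25221129  0.09618809 -0.9628797 ]
{'time_s': 0.15, 'joints': array([-5.29368108e+01,  2.05820730e+01,  6.47030205e-01, -1.45896866e-02,
       -7.01363232e+01, -1.65075684e+01]), 'qd': array([-0.01468324, -0.14612566,  0.10850918,  0.03175613, -0.03311513,
       -0.03185339]), 'joint_torque': array([-1.15838033e-03, -5.83276820e+01,  2.93292063e+01,  7.00124234e+00,
        8.81296262e-03, -1.22170604e-04]), 'tcp_pos': array([ 0.23685149, -0.63167317,  0.21074648]), 'eef_rot': array([ 1.79927678e+02, -7.12807671e-03, -1.59449341e+02]), 'contact_force': array([-0.005386  , -0.05624777, -0.41591197]), 'moment': array([-0.01778774,  0.00580974,  0.01847569]), 'gripper_force': 0.0, 'gripper_width': 0.08770251765455994}
```

View pics/top0.png

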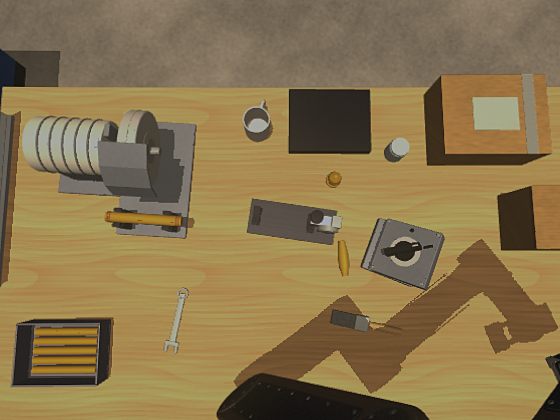

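View pics/side0.png

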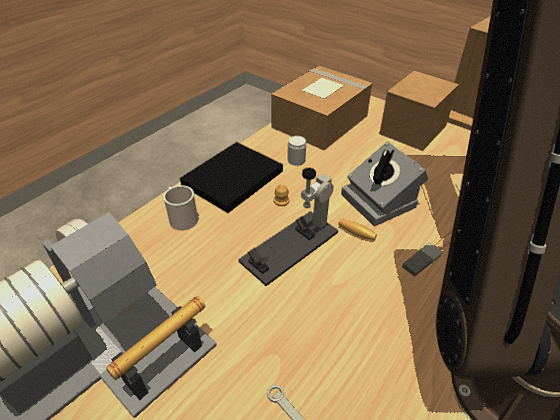

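View pics/wrist0.png

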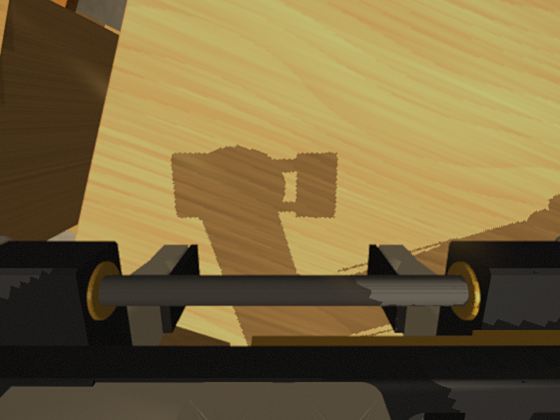

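The top view shows the rod at about (143,218) in its rest, the gauge at about (293,222) with its cap near (317,216), the desk panel at about (404,252) with the dial, the spindle at (343,257) and the finial at (333,179). The side view shows the same scene: rod from (112,370) to (200,303), cap at (309,174), handle at (383,168). The wrist view shows only bare bench.

Run:
```python
from h import *
t=cv2.imread('pics/top0.png');s=cv2.imread('pics/side0.png')
def crop(i,x,y,w,h): return cv2.resize(i[y:y+h,x:x+w],(400,300),interpolation=cv2.INTER_CUBIC)
A=np.vstack([np.hstack([crop(t,355,210,100,75),crop(t,240,185,120,90)]),np.hstack([crop(s,335,135,100,75),crop(s,230,160,120,90+0)])])
cv2.imwrite('pics/crops.png',A)
for n in('top','side'):
    c=load(n+'0');h=cv2.cvtColor(c['img'],cv2.COLOR_RGB2HSV)
    m=cv2.inRange(h,(8,170,110),(25,255,255));m=cv2.morphologyEx(m,cv2.MORPH_OPEN,np.ones((3,3)))
    for k in cv2.findContours(m,cv2.RETR_EXTERNAL,2)[0]:
        if cv2.contourArea(k)>60: b=cv2.minAreaRect(k);print(n,np.round(b[0],1),np.round(b[1],1),round(b[2],1),np.round(cv2.boxPoints(b)).tolist())
```

```text
top [ 63. 369.] [ 6. 62.] 90.0 [[32.0, 366.0], [94.0, 366.0], [94.0, 372.0], [32.0, 372.0]]
top [ 64. 360.] [ 6. 62.] 90.0 [[33.0, 357.0], [95.0, 357.0], [95.0, 363.0], [33.0, 363.0]]
top [ 64.5 350. ] [ 6. 63.] 90.0 [[33.0, 347.0], [96.0, 347.0], [96.0, 353.0], [33.0, 353.0]]
top [ 65.  340.5] [ 5. 62.] 90.0 [[34.0, 338.0], [96.0, 338.0], [96.0, 343.0], [34.0, 343.0]]
top [ 65.5 331. ] [61.  6.] -0.0 [[35.0, 334.0], [35.0, 328.0], [96.0, 328.0], [96.0, 334.0]]
top [343.5 258. ] [34.  9.] 90.0 [[339.0, 241.0], [348.0, 241.0], [348.0, 275.0], [339.0, 275.0]]
top [142.5 218.4] [75.6  9.7] 3.6 [[105.0, 221.0], [105.0, 211.0], [181.0, 216.0], [180.0, 226.0]]
top [335. 177.] [10. 10.] 90.0 [[330.0, 172.0], [340.0, 172.0], [340.0, 182.0], [330.0, 182.0]]
```

View pics/crops.png

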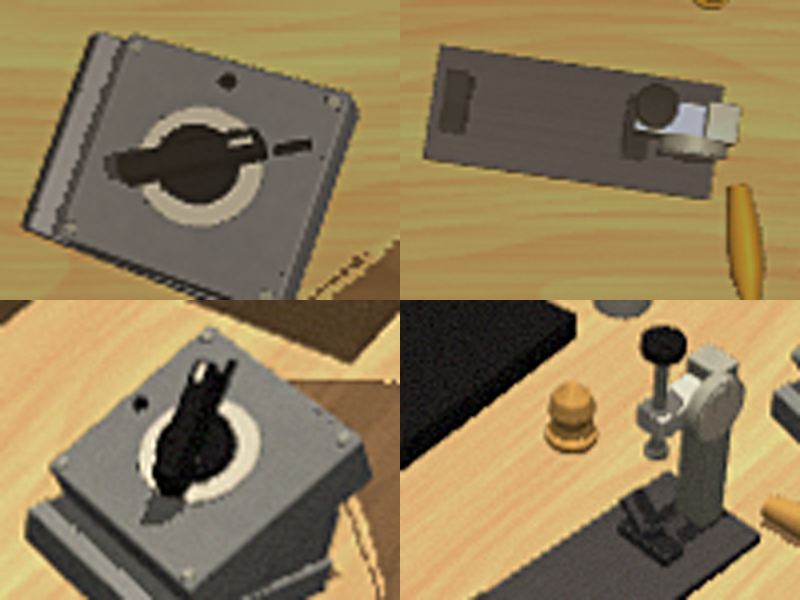

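Top-left crop: panel screws at (389,221), (438,235), (372.5,267) and (421,283), with the handle's white mark at the rib, so it is on. The gauge base corners are (252,198.5), (247.5,232.4), (336.6,210.5) and (333.6,244.4), and the cap is at (317,216.5). In the side view the screws are at (350.5,176), (387,144), (382,204) and (421,170), with the cap at (309,172).

Run:
```python
from h import *
np.set_printoptions(precision=4,suppress=True)
t=load('top0');s=load('side0')
T=lambda x,y:(355+x/4,210+y/4); S=lambda x,y:(335+x/4,135+(y-300)/4)
P={}
for n,a,b in[('TL',(137,43),(62,465)),('TR',(333,100),(208,335)),('BL',(70,228),(188,575)),('BR',(265,293),(345,440)),('pip',(228,80),(140,403)),('mark',(240,140),(200,372))]:
    P[n]=tri(t,T(*a),s,S(*b));print(n,*P[n])
c=sum(P[k][0] for k in('TL','TR','BL','BR'))/4
print('centre',c)
u=P['TR'][0]+P['BR'][0]-P['TL'][0]-P['BL'][0]; print('u',u/2,'yaw(from x)',np.degrees(np.arctan2(u[1],u[0])),'slope',np.degrees(np.arctan2(u[2],np.hypot(*u[:2]))))
v=P['TL'][0]+P['TR'][0]-P['BL'][0]-P['BR'][0];print('v',v/2,np.degrees(np.arctan2(v[1],v[0])))
print('cap',tri(t,(317.1,216.5),s,(308.9,171.5)))
g=onz(t,[(252,198.5),(247.5,232.4),(336.6,210.5),(333.6,244.4)],0.012);print(g,g.mean(0));
d=g[2]+g[3]-g[0]-g[1];print('gauge y dir',np.degrees(np.arctan2(d[1],d[0])))
e=onz(t,[(105,216),(180.7,221)],.11);print('rod',e,e.mean(0),np.linalg.norm(e[1]-e[0]));d=e[1]-e[0];print(np.degrees(np.arctan2(d[1],d[0])))
print('cap by z',onz(t,[(317.1,216.5)],.209),onz(s,[(308.9,172)],.209))
```

```text
TL [ 0.5502 -0.2892  0.0598] 0.0006247643004948391
TR [ 0.506  -0.3929  0.1315] 0.0008411020588322389
BL [ 0.4247 -0.2373  0.0647] 0.0013235691471357473
BR [ 0.3832 -0.3448  0.1288] 0.0021869260098364763
pip [ 0.522  -0.3375  0.098 ] 0.00021045291198868395
mark [ 0.48   -0.326   0.1488] 0.00035714166470447153
centre [ 0.466  -0.316   0.0962]
u [-0.0428 -0.1057  0.0679] yaw(from x) -112.05807825672099 slope 30.76150784301701
v [ 0.1242 -0.05   -0.0011] -21.927838886291703
cap (array([ 0.5467, -0.0742,  0.2071]), np.float64(0.0011356975648874575))
[[ 0.6206  0.0933  0.012 ]
 [ 0.5222  0.1056  0.012 ]
 [ 0.5852 -0.1516  0.012 ]
 [ 0.4874 -0.141   0.012 ]] [ 0.5539 -0.0234  0.012 ]
gauge y dir -98.12545923278151
rod [[0.5591 0.4732 0.11  ]
 [0.5456 0.2745 0.11  ]] [0.5523 0.3739 0.11  ] 0.19910808738857924
-93.89739306033098
cap by z [[ 0.546  -0.0742  0.209 ]] [[ 0.5448 -0.0703  0.209 ]]
```

```bash
cat >> h.py <<'E'
def R_zy(z,y):
    z=np.array(z,float)/np.linalg.norm(z); y=np.array(y,float); y=y-z*(y@z); y/=np.linalg.norm(y)
    return np.c_[np.cross(y,z),y,z]
def step(p,R):
    s=r.get_state();q=Ro.from_euler('xyz',s['eef_rot'],degrees=True).as_matrix()
    print('travel',np.round((np.array(p)-s['tcp_pos'])/.5,4),'rot',np.round(Ro.from_matrix(R@q.T).as_rotvec(degrees=True)/90,4),'t',s['time_s'],'tcp',np.round(s['tcp_pos'],4))
yaw=np.radians(-112.05); U=np.array([np.cos(yaw),np.sin(yaw),0]); V=np.array([-U[1],U[0],0])
N=np.array([0,0,1])*np.cos(np.pi/6)-U*.5; Us=U*np.cos(np.pi/6)+np.array([0,0,.5])
PC=np.array([.466,-.316,.098])
bar_on=V*.5+Us*np.sin(np.pi/3); bar_off=V
E
python3 - <<'E'
from h import *
np.set_printoptions(precision=4,suppress=True)
w=load('wrist0')
R=w['rot'];print(proj(w,[w['tcp']+R[:,2]*d for d in(0,.05,.1,.15)]))
y=np.cross(bar_on,N); print('N',N,'bar',bar_on,'y',y,-y)
y=y if y[0]<0 else -y
step(PC+.17*N,R_zy(-N,y))
E
```

```text
[[282.4365 249.0744]
 [282.5461 221.7716]
 [282.6184 203.792 ]
 [282.6695 191.0573]]
N [0.1877 0.4634 0.866 ] bar [ 0.1819 -0.8829  0.433 ] y [-0.9652 -0.0762  0.25  ] [ 0.9652  0.0762 -0.25  ]
travel [0.5221 0.7889 0.069 ] rot [-0.1761  0.3129  0.8392] t 0.15 tcp [ 0.2369 -0.6317  0.2107]
```

Request:
{"fn": "arm_command", "kwargs": {"travel": [[0.13,0.2,0.1],[0.26,0.4,0.15],[0.522,0.789,0.15],[0.522,0.789,0.15],[0.522,0.789,0.15],[0.522,0.789,0.069],[0.522,0.789,0.069],[0.522,0.789,0.069],[0.522,0.789,0.069],[0.522,0.789,0.069],[0.522,0.789,0.069],[0.522,0.789,0.069]], "delta_rot": [[-0.02,0.035,0.09],[-0.04,0.07,0.18],[-0.176,0.313,0.839],[-0.176,0.313,0.839],[-0.176,0.313,0.839],[-0.176,0.313,0.839],[-0.176,0.313,0.839],[-0.176,0.313,0.839],[-0.176,0.313,0.839],[-0.176,0.313,0.839],[-0.176,0.313,0.839],[-0.176,0.313,0.839]]}}

```text
time_s: 1.65
tcp_pos: [0.4975, -0.2385, 0.2463]
eef_rot: [164.0, -25.6, -78.5]
contact_force: [0.6, -0.4, -0.1]
gripper_width: 0.0874
gripper_force: 0.0
```

Run:
```python
from h import *
w=save('wrist','w1'); s=r.get_state();print(s['joints'],s['tcp_pos'],s['contact_force'])
y=np.cross(bar_on,N);step(PC+.17*N,R_zy(-N,y))
```

```text
[ 11.89868324  11.63180311 -23.74437572  25.51023889 -74.04872302
 -15.4372121 ] [ 0.49756173 -0.23843161  0.24628488] [-0.16855732  0.52925495  0.00511118]
travel [ 0.0007  0.0024 -0.0021] rot [-0.0004  0.0012  0.0012] t 1.7 tcp [ 0.4976 -0.2384  0.2463]
```

View pics/w1.png

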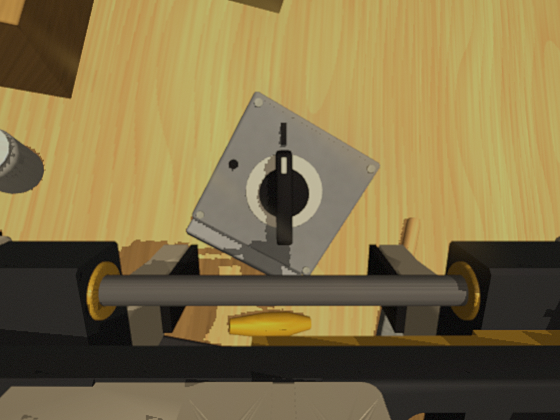

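The wrist view shows the panel square-on, the bar upright at u≈284 with its white mark at the rib, the dial ring centred near (284,190), and the spindle at (270,323) clear of the desk.

Run:
```python
from h import *
np.set_printoptions(precision=4,suppress=True)
w=load('w1');h=cv2.cvtColor(w['img'],cv2.COLOR_RGB2HSV)
g=w['img'].astype(int); sub=np.zeros(h.shape[:2],np.uint8); sub[140:240,235:335]=255
m=((h[...,2]>165)&(sub>0)).astype(np.uint8)
k=np.vstack([c for c in cv2.findContours(m,cv2.RETR_EXTERNAL,2)[0] if len(c)>10]);hull=cv2.convexHull(k)
e=cv2.fitEllipse(hull);print(e)
def onp(uv,d):
    o,D=ray(w,uv);return o+D*(((PC+d*N-o)@N)/(D@N))[:,None]
C=onp([e[0]],0)[0];print('centre',C)
S=onp([(258,101),(372.5,168),(306,270),(200,215)],0);print(S,S.mean(0),np.linalg.norm(np.diff(S,axis=0),axis=1))
q=S[0]-S[3];print(q/np.linalg.norm(q),Us); q=S[1]-S[2]; print(q/np.linalg.norm(q)); q=S[0]-S[1]; print(q/np.linalg.norm(q),V)
b=onp([(284.5,152),(284.5,244)],.042);print(b,b.mean(0)-.042*N, (b[0]-b[1])/np.linalg.norm(b[0]-b[1]),bar_on)
```

```text
((283.78424072265625, 190.5260467529297), (73.83837890625, 75.6453857421875), 89.8645248413086)
centre [ 0.4651 -0.3139  0.0971]
[[ 0.506  -0.3921  0.1301]
 [ 0.38   -0.342   0.1306]
 [ 0.4241 -0.234   0.0632]
 [ 0.5482 -0.2832  0.0626]] [ 0.4646 -0.3128  0.0966] [0.1357 0.1347 0.1336]
[-0.3128 -0.8076  0.5   ] [-0.3251 -0.8027  0.5   ]
[-0.3273 -0.8018  0.5   ]
[ 0.9292 -0.3695 -0.0037] [ 0.9269 -0.3754  0.    ]
[[ 0.4804 -0.3342  0.1531]
 [ 0.4644 -0.2555  0.1145]] [ 0.4645 -0.3143  0.0974] [ 0.1798 -0.883   0.4336] [ 0.1819 -0.8829  0.433 ]
```

Request:
{"fn": "arm_command", "kwargs": {"travel": [[-0.018,-0.05,-0.08],[-0.036,-0.085,-0.16],[-0.054,-0.1214,-0.2426],[-0.054,-0.1214,-0.2426],[-0.054,-0.1214,-0.2426]], "delta_rot": [[0,0,0],[0,0,0],[0,0,0],[0,0,0],[0,0,0]]}}

```text
time_s: 2.33
tcp_pos: [0.4719, -0.2985, 0.1259]
eef_rot: [164.0, -25.7, -78.4]
contact_force: [-0.3, -0.6, 1.0]
gripper_width: 0.0878
gripper_force: 0.0
```

Request:
{"fn": "arm_command", "kwargs": {"travel": [[0,0,0],[0,0,0],[0,0,0],[0,0,0],[0,0,0],[0,0,0]], "delta_rot": [[0,0,0],[0,0,0],[0,0,0],[0,0,0],[0,0,0],[0,0,0]], "grip": 0.15, "newtons": 10}}

```text
time_s: 3.08
tcp_pos: [0.471, -0.2982, 0.1246]
eef_rot: [164.0, -25.7, -78.4]
contact_force: [-0.2, 0.4, 0.2]
gripper_width: 0.033
gripper_force: 0.0
```

Request:
{"fn": "arm_command", "kwargs": {"travel": [[0,0,0],[0,0,0],[0,0,0],[0,0,0],[0,0,0],[0,0,0],[0,0,0],[0,0,0],[0,0,0],[0,0,0],[0,0,0]], "delta_rot": [[0,0,0],[0,0,0],[0,0,0],[0.021,0.051,0.096],[0.042,0.103,0.192],[0.063,0.154,0.289],[0.083,0.206,0.385],[0.104,0.257,0.481],[0.125,0.309,0.577],[0.125,0.309,0.577],[0.125,0.309,0.577]]}}

```text
time_s: 4.45
tcp_pos: [0.471, -0.2982, 0.1246]
eef_rot: [150.0, -0.1, -22.3]
contact_force: [0.1, 0.1, 1.0]
gripper_width: 0.0129
gripper_force: 0.0
```

Request:
{"fn": "arm_command", "kwargs": {"travel": [[0,0,0],[0,0,0],[0,0,0],[0,0,0]], "delta_rot": [[0,0,0],[0,0,0],[0,0,0],[0,0,0]], "grip": 0.65}}

```text
time_s: 4.95
tcp_pos: [0.471, -0.2982, 0.1247]
eef_rot: [150.0, -0.0, -22.1]
contact_force: [-0.7, -0.7, -1.0]
gripper_width: 0.0475
gripper_force: 0.0
```

Request:
{"fn": "arm_command", "kwargs": {"travel": [[0.02,0.05,0.1],[0.05,0.12,0.24],[0.05,0.12,0.24],[0.05,0.12,0.24]], "delta_rot": [[0,0,0],[0,0,0],[0,0,0],[0,0,0]], "grip": 1}}

```text
time_s: 5.45
tcp_pos: [0.4969, -0.2376, 0.2455]
eef_rot: [150.1, -0.1, -22.0]
contact_force: [-0.6, -0.6, -0.8]
gripper_width: 0.0852
gripper_force: 0.0
```

Run:
```python
from h import *
s=r.get_state();print(s['joints'])
w=save('wrist','w2');a=w['img'][120:330,150:420];t=save('top','t2')['img'];b=t[195:335,70:250]; 
A=np.hstack([cv2.resize(a,(400,311)),cv2.resize(b,(400,311))]);cv2.imwrite('pics/c2.png',A[:,:,::-1])
```

```text
[ 12.01259855  11.51423503 -23.96852994  25.51380273 -73.87864697
  44.49624232]
```

View pics/c2.png

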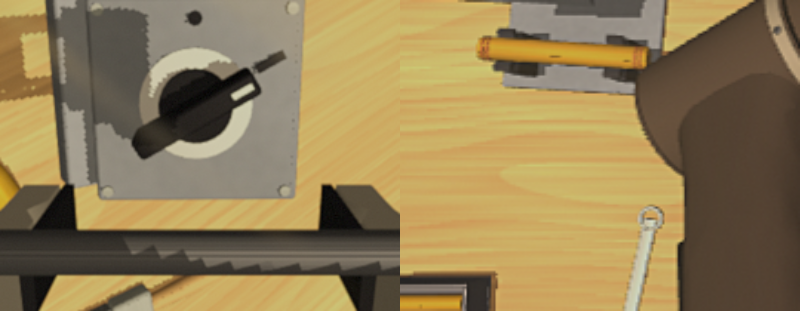

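The handle is still on: its white mark still points at the rib at (275,60) in the crop, so the fingers did not hold the bar (the width closed to 13 mm). I'll go back down, close on it and look before turning.

Request:
{"fn": "arm_command", "kwargs": {"travel": [[0,0,0],[0,0,0],[0,0,0],[0,0,0],[0,0,0],[0,0,0],[-0.02,-0.05,-0.1],[-0.04,-0.09,-0.18],[-0.052,-0.1214,-0.242],[-0.052,-0.1214,-0.242],[-0.052,-0.1214,-0.242]], "delta_rot": [[-0.021,-0.051,-0.096],[-0.042,-0.103,-0.192],[-0.063,-0.154,-0.289],[-0.083,-0.206,-0.385],[-0.104,-0.257,-0.481],[-0.125,-0.309,-0.577],[-0.125,-0.309,-0.577],[-0.125,-0.309,-0.577],[-0.125,-0.309,-0.577],[-0.125,-0.309,-0.577],[-0.125,-0.309,-0.577]]}}

```text
time_s: 6.92
tcp_pos: [0.4701, -0.2991, 0.1239]
eef_rot: [163.9, -25.7, -78.4]
contact_force: [-0.1, 0.4, -0.2]
gripper_width: 0.0877
gripper_force: 0.0
```

Request:
{"fn": "arm_command", "kwargs": {"travel": [[0,0,0],[0,0,0],[0,0,0],[0,0,0],[0,0,0],[0,0,0],[0,0,0],[0,0,0],[0,0,0]], "delta_rot": [[0,0,0],[0,0,0],[0,0,0],[0,0,0],[0,0,0],[0,0,0],[0,0,0],[0,0,0],[0,0,0]], "grip": 0, "newtons": 20}}

```text
time_s: 8.05
tcp_pos: [0.47, -0.2989, 0.1236]
eef_rot: [164.0, -25.7, -78.4]
contact_force: [-0.5, -0.7, 0.8]
gripper_width: 0.0039
gripper_force: 0.0
```

Run:
```python
from h import *
print(r.tips_ahead,r.get_state()['tcp_pos'],r.get_state()['gripper_force'])
w=save('wrist','w3')['img'];t=save('side','s3')['img'][110:260,300:500]
A=np.hstack([cv2.resize(w,(400,300)),cv2.resize(t,(400,300))]);cv2.imwrite('pics/c3.png',A[:,:,::-1])
```

```text
0.019 [ 0.46998114 -0.29891331  0.12363802] 0.0
```

View pics/c3.png

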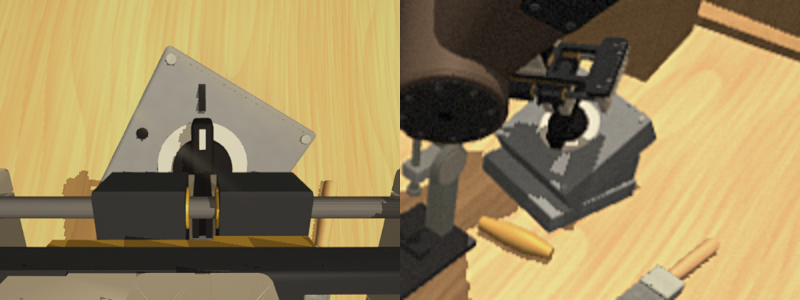

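The fingers have shut on air above the bar. The bar's white mark is still visible at (201,140) left, and the side crop shows the fingers standing short of the dial. I'll check the depth of the tips and the panel.

Run:
```python
from h import *
np.set_printoptions(precision=4,suppress=True)
w=load('w1');print(w['camera_matrix'],w['distortion']);print(w['mount'])
R=w['rot']
for d in(-.03,-.02,-.01,0,.01,.019): print(d,proj(w,[w['tcp']+R[:,2]*d+R[:,1]*s*.044 for s in(-1,1)]).ravel(), proj(w,[w['tcp']+R[:,2]*d+R[:,0]*s*.0095 for s in(-1,1)]).ravel())
# multi-view depth of panel: screws TL,TR in w1 and w3, plus top/side
w1=w;w3=load('w3')
k=560/400
print(tri(w1,(258,101),w3,(171*k,59*k)),tri(w1,(372.5,168),w3,(306*k,139*k)),tri(w1,(233.5,164),w3,(142*k,133*k)))
```

```text
[[329.5997   0.     283.0149]
 [  0.     329.5997 208.928 ]
 [  0.       0.       1.    ]] [-0.0039  0.      0.      0.      0.    ]
[[-0.0007 -0.9632 -0.2686  0.0716]
 [ 1.     -0.0002 -0.0021 -0.0003]
 [ 0.0019 -0.2686  0.9632 -0.1729]
 [ 0.      0.      0.      1.    ]]
-0.03 [191.9343 273.0615 376.7395 273.0966] [284.2791 290.9788 284.2907 254.6223]
-0.02 [197.2322 264.0449 371.3593 264.0683] [284.2446 281.0717 284.2545 246.5386]
-0.01 [201.9522 256.0126 366.5667 256.0266] [284.2139 272.2313 284.2223 239.3515]
0 [206.1838 248.8118 362.2704 248.8182] [284.1863 264.2943 284.1935 232.9198]
0.01 [209.9991 242.3199 358.3971 242.32  ] [284.1614 257.1291 284.1675 227.1305]
0.019 [213.1255 237.0004 355.2235 236.9959] [284.141  251.2512 284.1463 222.3931]
(array([ 0.5053, -0.3962,  0.1226]), np.float64(0.0004691630999995696)) (array([ 0.3794, -0.3421,  0.1293]), np.float64(0.0006563706320420414)) (array([ 0.5212, -0.3342,  0.0995]), np.float64(0.0006762881081766482))
```

Run:
```python
import cv2
a=cv2.imread('pics/w3.png')[130:350,110:460]; cv2.imwrite('pics/c4.png',cv2.resize(a,(796,500),interpolation=cv2.INTER_CUBIC))
```

```text
(no output)
```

View pics/c4.png

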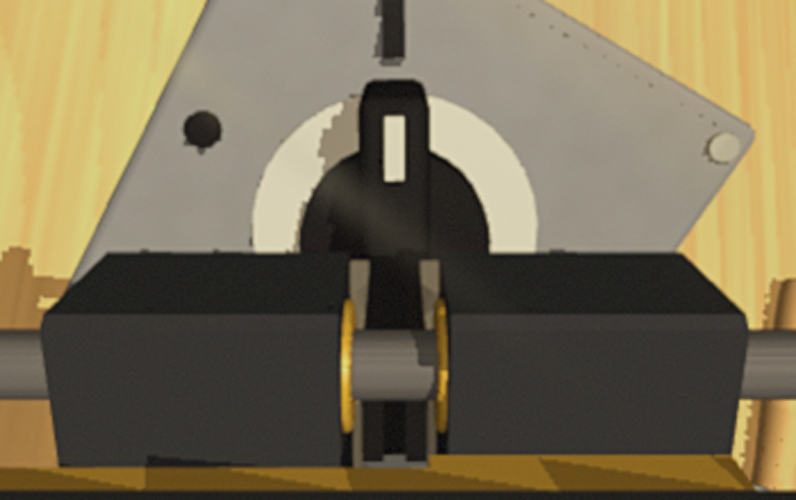

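The crop shows the carriages shut to a small gap at (395,365), with the bar's mark at (394,148) beyond them. I'll check the true fingertip depth from the side camera and from the open fingers in w1.

Run:
```python
from h import *
np.set_printoptions(precision=1,suppress=True)
s=load('s3');R=s['rot'];t=s['tcp']
for d in(-.09,-.047,-.02,0,.019,.04,.06): print(d,proj(s,[t+R[:,2]*d])[0])
print('panel c',proj(s,[PC])[0],'barends',proj(s,[PC+.042*N+.045*bar_on,PC+.042*N-.045*bar_on]))
a=cv2.imread('pics/s3.png')[110:210,340:470]; a=cv2.resize(a,(780,600),interpolation=cv2.INTER_CUBIC)
for d,c in((-.02,(0,0,255)),(.019,(0,255,0))):
    p=(proj(s,[t+R[:,2]*d])[0]-[340,110]+.5)*6; cv2.circle(a,tuple(p.astype(int).tolist()),4,c,1)
cv2.imwrite('pics/c5.png',a)
```

```text
-0.09 [372.8 146.8]
-0.047 [377.3 156.8]
-0.02 [379.9 162.8]
0 [381.8 167.1]
0.019 [383.6 171.1]
0.04 [385.5 175.3]
0.06 [387.2 179.3]
panel c [384.6 172.4] barends [[386.4 149.3]
 [374.9 178.3]]
```

View pics/c5.png

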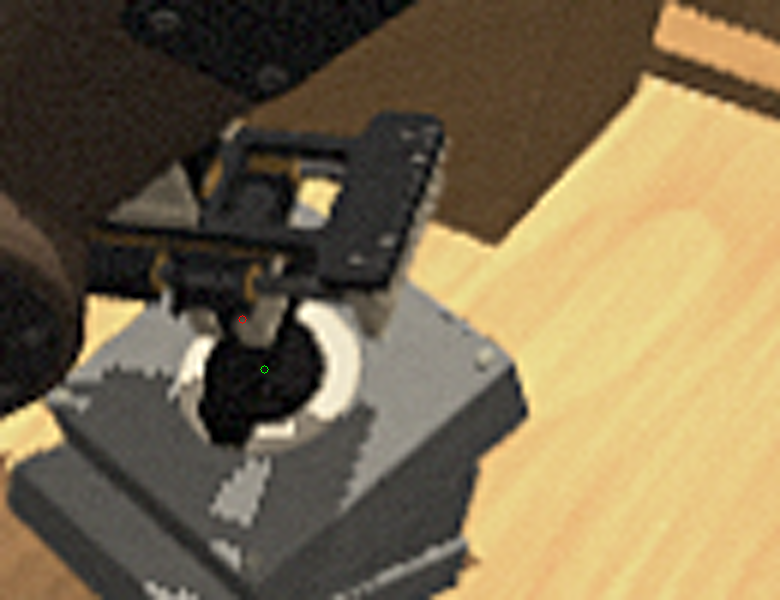

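The crop puts the visible fingertip at about (265,340), against the expected tip (green) at (264,369). Together with the open-finger edges in w1, this puts the real tips about 36 mm short of where the reported TCP implies. I'll allow for that offset, opening first and then going 32 mm deeper.

Request:
{"fn": "arm_command", "kwargs": {"travel": [[0,0,0],[0,0,0],[0,0,0],[0,0,0],[0,0,0],[-0.004,-0.01,-0.018],[-0.008,-0.02,-0.036],[-0.012,-0.0297,-0.0554],[-0.012,-0.0297,-0.0554]], "delta_rot": [[0,0,0],[0,0,0],[0,0,0],[0,0,0],[0,0,0],[0,0,0],[0,0,0],[0,0,0],[0,0,0]], "grip": 0.6}}

```text
time_s: 9.28
tcp_pos: [0.4634, -0.3142, 0.095]
eef_rot: [163.9, -25.6, -78.4]
contact_force: [0.6, -0.4, 0.2]
gripper_width: 0.0527
gripper_force: 0.2
```

Request:
{"fn": "arm_command", "kwargs": {"travel": [[0,0,0],[0,0,0],[0,0,0],[0,0,0],[0,0,0]], "delta_rot": [[0,0,0],[0,0,0],[0,0,0],[0,0,0],[0,0,0]], "grip": 0, "newtons": 25}}

```text
time_s: 9.9
tcp_pos: [0.464, -0.3137, 0.0962]
eef_rot: [164.0, -25.7, -78.4]
contact_force: [-1.2, 2.0, 3.1]
gripper_width: 0.0164
gripper_force: 25.7
```

The bar is held at 16.4 mm with 25.7 N. Now I'll turn it.

Request:
{"fn": "arm_command", "kwargs": {"travel": [[0,0,0],[0,0,0],[0,0,0],[0,0,0],[0,0,0],[0,0,0],[0,0,0],[0,0,0]], "delta_rot": [[0.021,0.051,0.096],[0.042,0.103,0.192],[0.063,0.154,0.289],[0.083,0.206,0.385],[0.104,0.257,0.481],[0.125,0.309,0.577],[0.125,0.309,0.577],[0.125,0.309,0.577]]}}

```text
time_s: 10.9
tcp_pos: [0.463, -0.3144, 0.0968]
eef_rot: [149.9, 0.0, -22.1]
contact_force: [-3.4, 0.2, 7.4]
gripper_width: 0.0161
gripper_force: 26.8
```

Request:
{"fn": "arm_command", "kwargs": {"travel": [[0,0,0],[0,0,0],[0,0,0],[0,0,0]], "delta_rot": [[0,0,0],[0,0,0],[0,0,0],[0,0,0]], "grip": 0.65}}

```text
time_s: 11.4
tcp_pos: [0.4646, -0.3135, 0.0959]
eef_rot: [150.1, -0.0, -22.1]
contact_force: [2.5, 3.7, 0.7]
gripper_width: 0.0501
gripper_force: 1.5
```

Request:
{"fn": "arm_command", "kwargs": {"travel": [[0.02,0.05,0.1],[0.06,0.16,0.3],[0.06,0.16,0.3],[0.06,0.16,0.3],[0.06,0.16,0.3]], "delta_rot": [[0,0,0],[0,0,0],[0,0,0],[0,0,0],[0,0,0]], "grip": 1}}

```text
time_s: 12.02
tcp_pos: [0.4931, -0.2338, 0.2453]
eef_rot: [150.0, 0.1, -22.1]
contact_force: [-0.5, -0.9, -2.0]
gripper_width: 0.0877
gripper_force: 0.0
```

Run:
```python
from h import *
s=r.get_state();print(s['joints'])
w=save('wrist','w6');h=cv2.cvtColor(w['img'],cv2.COLOR_RGB2HSV)
o,D=ray(w,[[u,v] for v in range(100,245) for u in range(180,400)])
# is bar along V? black mask hull of bar by colour near centre
m=(w['img'].max(2)<45).astype(np.uint8); m[235:]=0
for k in cv2.findContours(m,cv2.RETR_EXTERNAL,2)[0]:
    if cv2.contourArea(k)>60: print(cv2.minAreaRect(k),cv2.contourArea(k))
# rest view top
t=save('top','t6')
```

```text
[ 12.48787822  11.30860917 -24.22697996  25.25612797 -74.2214462
  44.16931159]
((7.0, 204.5), (14.0, 29.0), 0.0) 182.0
((284.475341796875, 182.39926147460938), (47.84471893310547, 74.43952178955078), 24.904767990112305) 2197.0
```

Run:
```python
from h import *
np.set_printoptions(precision=4,suppress=True)
w=load('w6')
for nm,b in(('on',bar_on),('off',bar_off)):
    p=proj(w,[PC+.042*N+b*d for d in(.045,.033,.028,-.035)]);print(nm,p.tolist(),[w['img'][int(round(v)),int(round(u))].tolist() for u,v in p])
h=w['img'].astype(int)
m=np.zeros((420,560),np.uint8);m[(h.min(2)>150)&(np.arange(560)[None]>230)&(np.arange(560)[None]<340)&(np.arange(420)[:,None]<235)]=1
for k in cv2.findContours(m,cv2.RETR_EXTERNAL,2)[0]:
    if cv2.contourArea(k)>8:print(cv2.boundingRect(k),cv2.contourArea(k))
```

```text
on [[328.0756603384938, 167.08309730858193], [316.571833527508, 173.58054490260184], [311.81455227876086, 176.26755266088412], [253.63669476171748, 209.13039379953102]] [[148, 143, 129], [204, 202, 174], [203, 201, 173], [150, 144, 128]]
off [[285.6065663865773, 142.15877277592466], [285.5935118056217, 155.59259768244652], [285.5881448263726, 161.10580233452606], [285.5239708385945, 226.59805470382707]] [[111, 107, 94], [90, 84, 69], [88, 83, 69], [57, 51, 44]]
(250, 183, 9, 28) 109.0
(252, 159, 6, 22) 55.5
(282, 150, 3, 15) 28.0
(293, 148, 29, 72) 913.0
```

The white mark is now at (283.5,157), straight toward the pip, so the isolator is off. Next is a wrist look at the rod.

```bash
cat >> h.py <<'E'
L=np.radians(40); OFF=.037
def rodR(az,lean=L):   # az: azimuth of +x of rest
    ex=np.array([np.cos(az),np.sin(az),0]);zh=np.array([0,0,1.])
    z=np.sin(lean)*ex-np.cos(lean)*zh; return R_zy(z,-(np.cos(lean)*ex+np.sin(lean)*zh))
E
python3 - <<'E'
from h import *
R=rodR(np.radians(-3.9)); step(np.array([.552,.374,.105])-.13*R[:,2],R)
E
```

```text
travel [-0.0482  1.2279 -0.0803] rot [ 0.436  -0.701  -0.6913] t 12.125 tcp [ 0.4927 -0.2343  0.2448]
```

Request:
{"fn": "arm_command", "kwargs": {"travel": [[-0.1,0,0.12],[-0.15,0.05,0.24],[-0.15,0.15,0.25],[-0.15,0.25,0.25],[-0.1,0.35,0.25],[-0.05,0.45,0.25],[-0.05,0.56,0.25],[-0.05,0.67,0.25],[-0.05,0.78,0.25],[-0.05,0.89,0.25],[-0.05,1.0,0.2],[-0.05,1.0,0.2]], "delta_rot": [[0,0,0],[0.04,-0.065,-0.065],[0.085,-0.135,-0.135],[0.13,-0.205,-0.205],[0.17,-0.275,-0.27],[0.215,-0.345,-0.34],[0.26,-0.415,-0.41],[0.3,-0.485,-0.48],[0.345,-0.555,-0.545],[0.39,-0.625,-0.615],[0.436,-0.701,-0.691],[0.436,-0.701,-0.691]]}}

```text
time_s: 13.62
tcp_pos: [0.4721, 0.246, 0.3505]
eef_rot: [-141.9, -2.0, -92.5]
contact_force: [1.6, -0.4, -0.3]
gripper_width: 0.0882
gripper_force: 0.0
```

Request:
{"fn": "arm_command", "kwargs": {"travel": [[0,0.12,-0.14],[0,0.228,-0.28],[0,0.228,-0.28],[0,0.228,-0.28]], "delta_rot": [[0,0,0],[0,0,0],[0,0,0],[0,0,0]], "grip": 0.6}}

```text
time_s: 14.12
tcp_pos: [0.4722, 0.3582, 0.2062]
eef_rot: [-142.2, -2.7, -92.3]
contact_force: [0.2, -0.9, 0.3]
gripper_width: 0.055
gripper_force: 0.0
```

Run:
```python
from h import *
np.set_printoptions(precision=4,suppress=True)
s=r.get_state();print(s['joints'],s['contact_force'])
R=rodR(np.radians(-3.9)); step(np.array([.552,.374,.105])-.13*R[:,2],R)
w=save('wrist','w7');h=cv2.cvtColor(w['img'],cv2.COLOR_RGB2HSV)
m=cv2.inRange(h,(8,150,90),(25,255,255));m[245:]=0;m=cv2.morphologyEx(m,cv2.MORPH_OPEN,np.ones((3,3)))
for k in cv2.findContours(m,cv2.RETR_EXTERNAL,2)[0]:
    if cv2.contourArea(k)>100: b=cv2.minAreaRect(k);print(b,cv2.contourArea(k),cv2.boundingRect(k))
print('pred',proj(w,[np.array([.552,.374,.105])+np.array([.068,.998,0])*d for d in(-.1,-.065,0,.065,.1)]))
```

```text
[  70.9678    3.2216  -51.6438   60.4895  -43.4085 -121.0775] [ 0.1978 -0.9253  0.2544]
travel [-0.0072  0.0429 -0.0033] rot [ 0.0282 -0.0256 -0.017 ] t 14.125 tcp [0.4722 0.3582 0.2062]
((284.63739013671875, 178.61862182617188), (31.081308364868164, 131.77780151367188), 1.8676787614822388) 2894.0 (268, 113, 35, 132)
pred [[287.9622 111.7334]
 [285.9051 151.9039]
 [282.3854 220.6375]
 [279.2106 282.6343]
 [277.6276 313.5484]]
```

View pics/w7.png

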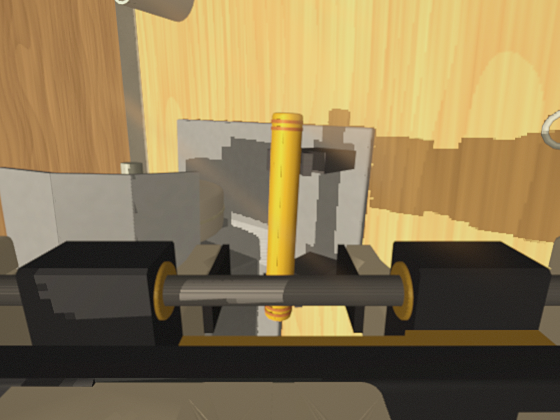

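The wrist view shows the rod running from its far end (287,113) to its near end (278,320) between the open fingers, with the guard at left (100,210) and the rest plate beneath.

Run:
```python
from h import *
np.set_printoptions(precision=4,suppress=True)
w=load('w7');h=cv2.cvtColor(w['img'],cv2.COLOR_RGB2HSV)
m=cv2.inRange(h,(8,150,90),(25,255,255))
C=np.array([.552,.374,.105]);ry=np.array([.068,.998,0])
for d in(-.09,-.07,-.05,-.03):
    u,v=proj(w,[C+ry*d])[0];v=int(round(v));c=np.where(m[v,240:330])[0]+240
    print(d,u,v,c.min(),c.max(),(c.min()+c.max())/2)
    o,D=ray(w,[((c.min()+c.max()+0)/2,v)]);ex=np.array([.998,-.068,0])
    # lateral along x at the axis height, plane z=.105
    print(onz(w,[((c.min()+c.max())/2,v)],.105))
col=np.where(m[300:330,278])[0]+300;print('col',col)
print(onz(w,[(286.5,113)],.105),onz(w,[(278,col.max() if len(col) else 320)],.098))
```

```text
-0.09 287.3620939701148 123 272 302 287.0
[[0.5463 0.2838 0.105 ]]
-0.07 286.1916901845902 146 271 300 285.5
[[0.548  0.3039 0.105 ]]
-0.05 285.05954069545305 168 270 299 284.5
[[0.5492 0.3238 0.105 ]]
-0.03 283.9639133657247 190 269 297 283.0
[[0.5511 0.3443 0.105 ]]
col [306 307 308 309 310 311 312 313 314 315 316 317 318 319 320]
[[0.5468 0.2752 0.105 ]] [[0.564  0.4863 0.098 ]]
```

Run:
```python
from h import *
R=rodR(np.radians(-4.2)); G=np.array([.5536,.3895,.105]);
for d in(-.12,-.05,.037): step(G+d*R[:,2],R)
```

```text
travel [ 0.0081  0.0746 -0.0231] rot [ 0.0266 -0.0248 -0.0198] t 14.175 tcp [0.4726 0.3578 0.2085]
travel [ 0.0978  0.068  -0.1303] rot [ 0.0266 -0.0248 -0.0198] t 14.175 tcp [0.4726 0.3578 0.2085]
travel [ 0.2094  0.0599 -0.2636] rot [ 0.0266 -0.0248 -0.0198] t 14.175 tcp [0.4726 0.3578 0.2085]
```

Request:
{"fn": "arm_command", "kwargs": {"travel": [[0.01,0.04,-0.02],[0.01,0.04,-0.02],[0.01,0.04,-0.02],[0.01,0.04,-0.02]], "delta_rot": [[0,0,0],[0,0,0],[0,0,0],[0,0,0]]}}

```text
time_s: 14.68
tcp_pos: [0.4776, 0.3789, 0.2024]
eef_rot: [-142.0, -2.1, -92.4]
contact_force: [-0.2, -0.1, 0.7]
gripper_width: 0.0525
gripper_force: 0.0
```

Run:
```python
from h import *
R=rodR(np.radians(-4.2)); G=np.array([.5536,.3895,.105]);print(r.get_state()['joints'])
for d in(-.12,-.05,.037): step(G+d*R[:,2],R)
```

```text
[  70.71807528    5.09943212  -50.3725978    61.78361636  -42.71484104
 -122.57784982]
travel [-0.0018  0.0325 -0.011 ] rot [ 0.0217 -0.0231 -0.0201] t 14.675 tcp [0.4776 0.3789 0.2024]
travel [ 0.0879  0.026  -0.1183] rot [ 0.0217 -0.0231 -0.0201] t 14.675 tcp [0.4776 0.3789 0.2024]
travel [ 0.1995  0.0178 -0.2516] rot [ 0.0217 -0.0231 -0.0201] t 14.675 tcp [0.4776 0.3789 0.2024]
```

Request:
{"fn": "arm_command", "kwargs": {"travel": [[0,0.032,-0.011],[0,0.032,-0.011],[0.03,0.03,-0.05],[0.06,0.028,-0.085],[0.088,0.026,-0.118],[0.12,0.024,-0.156],[0.15,0.021,-0.192],[0.18,0.019,-0.228],[0.1995,0.018,-0.2516],[0.1995,0.018,-0.2516],[0.1995,0.018,-0.2516]], "delta_rot": [[0.022,-0.023,-0.02],[0.022,-0.023,-0.02],[0.022,-0.023,-0.02],[0.022,-0.023,-0.02],[0.022,-0.023,-0.02],[0.022,-0.023,-0.02],[0.022,-0.023,-0.02],[0.022,-0.023,-0.02],[0.022,-0.023,-0.02],[0.022,-0.023,-0.02],[0.022,-0.023,-0.02]]}}

```text
time_s: 16.05
tcp_pos: [0.5732, 0.3975, 0.0911]
eef_rot: [-141.2, -1.3, -95.1]
contact_force: [1.1, 0.1, -0.3]
gripper_width: 0.0527
gripper_force: 0.0
```

Request:
{"fn": "arm_command", "kwargs": {"travel": [[0,0,0],[0,0,0],[0,0,0],[0,0,0],[0,0,0]], "delta_rot": [[0,0,0],[0,0,0],[0,0,0],[0,0,0],[0,0,0]], "grip": 0.2, "newtons": 15}}

```text
time_s: 16.68
tcp_pos: [0.5702, 0.398, 0.0886]
eef_rot: [-141.5, -1.3, -94.9]
contact_force: [-14.1, 1.5, -0.1]
gripper_width: 0.0274
gripper_force: 15.1
```

Run:
```python
from h import *
R=rodR(np.radians(-4.2)); G=np.array([.5536,.3895,.105]);print(r.get_state()['joints'])
step(G+.037*R[:,2],R)
```

```text
[  50.54437701   19.31032846  -50.71121911   95.5066679   -31.72986607
 -144.79671307]
travel [ 0.0141 -0.0204 -0.0239] rot [ 0.0134 -0.0175  0.0084] t 16.675 tcp [0.5702 0.398  0.0886]
```

Request:
{"fn": "arm_command", "kwargs": {"travel": [[0,0,0],[0,0,0],[-0.006,0,0.015],[-0.014,0,0.03],[-0.03,0,0.05],[-0.05,0,0.075],[-0.08,0,0.11],[-0.12,0,0.15],[-0.16,0,0.2],[-0.16,0,0.2]], "delta_rot": [[0,0,0],[0,0,0],[0,0,0],[0,0,0],[0,0,0],[0,0,0],[0,0,0],[0,0,0],[0,0,0],[0,0,0]], "grip": 0.1, "newtons": 40}}

```text
time_s: 17.92
tcp_pos: [0.4922, 0.3984, 0.1919]
eef_rot: [-141.2, -1.1, -95.1]
contact_force: [-0.4, 0.6, -5.0]
gripper_width: 0.0275
gripper_force: 39.9
```

```bash
cat >> h.py <<'E'
def rodscan(w,ztool_off):
    h=cv2.cvtColor(w['img'],cv2.COLOR_RGB2HSV);m=cv2.inRange(h,(8,150,90),(25,255,255));m[240:]=0;m=cv2.morphologyEx(m,cv2.MORPH_OPEN,np.ones((3,3)))
    for k in cv2.findContours(m,cv2.RETR_EXTERNAL,2)[0]:
        x,y,a,b=cv2.boundingRect(k)
        if cv2.contourArea(k)>300:
            print('blob',x,y,a,b)
            for v in range(y+4,y+b-3,15):
                c=np.where(m[v,x:x+a])[0]+x;mid=(c.min()+c.max())/2;wd=c.max()-c.min()+1
                print(v,mid,wd)
E
python3 - <<'E'
from h import *
np.set_printoptions(precision=4,suppress=True)
s=r.get_state();print(s['joints'],s['tcp_pos'],s['eef_rot'],s['contact_force'],s['moment'])
w=save('wrist','w8');rodscan(w,0)
R=w['rot'];T=w['tcp']
for d in(-.037,-.02):print(proj(w,[T+R[:,2]*d+R[:,0]*x for x in(0,.03,.06,.085,.1,.115)]).tolist())
E
```

```text
[  69.7211    8.4985  -48.5772   63.9184  -42.6584 -127.0405] [0.4922 0.3984 0.1919] [-141.2031   -1.1272  -95.0636] [-0.3609  0.649  -4.9557] [0.6646 3.1703 0.059 ]
blob 255 0 69 240
4 288.5 68
19 288.5 68
34 288.0 65
49 287.5 64
64 287.5 64
79 287.0 63
94 287.0 61
109 287.0 61
124 286.0 61
139 285.5 60
154 285.0 59
169 285.0 59
184 285.0 57
199 285.0 57
214 284.5 56
229 284.5 56
[[282.99378227578063, 280.61066295304533], [282.9445351751767, 217.60470972080668], [282.88937859754355, 147.0050710357362], [282.83814250136044, 81.39207713716742], [282.80477675494785, 38.64745600480509], [282.76922185114677, -6.916034682410583]]
[[283.0601125125967, 264.5127125702295], [283.0193446495943, 207.19698696295953], [282.9742029479837, 143.7342279897603], [282.932744420266, 85.45149221599029], [282.9059841462148, 47.832706554964915], [282.8776690964713, 8.029144757510863]]
```

```bash
cat > fit.py <<'E'
from h import *
from scipy.optimize import least_squares
np.set_printoptions(precision=4,suppress=True)
def fit(w):
    h=cv2.cvtColor(w['img'],cv2.COLOR_RGB2HSV);m=cv2.inRange(h,(8,150,90),(25,255,255))[:,200:380]
    K=np.array(w['camera_matrix']);M=np.array(w['mount']);o=M[:3,3];E=[]
    for v in range(10,235,8):
        c=np.where(m[v])[0]+200
        for u in(c.min(),c.max()+1): E.append(M[:3,:3]@np.array([(u-.5-K[0,2])/K[0,0],(v-K[1,2])/K[1,1],1]))
    E=np.array(E)
    def f(p): # line (0,p0,p1)+t(1,p2,p3): distance of edge rays = 14 mm
        a=np.array([0,p[0],p[1]]);d=np.array([1,p[2],p[3]]);n=np.cross(E,d);n/=np.linalg.norm(n,axis=1)[:,None]
        return abs(n@(a-o))-.014
    s=least_squares(f,[0,-.03,0,0],loss='soft_l1',f_scale=.0003);return s.x,np.sqrt(np.mean(s.fun**2))
E
python3 - <<'E'
from fit import *
w=load('w8');print(fit(w))
Rg=Ro.from_euler('xyz',[-141.5,-1.3,-94.9],degrees=True).as_matrix();C=np.array([.5525,.3745,.105]);g=np.array([.5702,.398,.0886])
print('centre in tool',(C-g)@Rg,'dir',np.array([-.0732,-.9973,0])@Rg)
E
```

```text
(array([ 0.0002, -0.0143,  0.0176, -0.0102]), np.float64(0.00018800226779687763))
centre in tool [ 0.0253  0.0024 -0.0221] dir [0.9997 0.0045 0.0254]
```

```bash
cat >> h.py <<'E'
GA=np.radians(-98.1); GY=np.array([np.cos(GA),np.sin(GA),0]); SEAT=np.array([.557,.003,.052]); GRIP=np.array([.0253,.001,-.018])
RG=rodR(GA+np.pi/2,np.radians(28))
def gz(y,z): return SEAT+y*GY+np.array([0,0,z-.052])-RG@GRIP
E
python3 - <<'E'
from h import *
step(gz(-.16,.18),RG);step(gz(-.16,.08),RG);step(gz(0,.08),RG)
E
```

```text
travel [ 0.1995 -0.4256 -0.0526] rot [ 0.027   0.1175 -0.0346] t 17.975 tcp [0.4926 0.3979 0.1909]
travel [ 0.1995 -0.4256 -0.2526] rot [ 0.027   0.1175 -0.0346] t 17.975 tcp [0.4926 0.3979 0.1909]
travel [ 0.1544 -0.7424 -0.2526] rot [ 0.027   0.1175 -0.0346] t 17.975 tcp [0.4926 0.3979 0.1909]
```

Request:
{"fn": "arm_command", "kwargs": {"travel": [[0,-0.04,0],[0,-0.09,0],[0.01,-0.15,0],[0.03,-0.21,-0.01],[0.06,-0.27,-0.02],[0.1,-0.33,-0.03],[0.14,-0.38,-0.04],[0.18,-0.41,-0.05],[0.2,-0.426,-0.053],[0.2,-0.426,-0.053],[0.2,-0.426,-0.053]], "delta_rot": [[0,0,0],[0,0,0],[0.003,0.015,-0.004],[0.006,0.03,-0.008],[0.01,0.045,-0.013],[0.014,0.06,-0.018],[0.018,0.08,-0.023],[0.022,0.1,-0.03],[0.027,0.1175,-0.035],[0.027,0.1175,-0.035],[0.027,0.1175,-0.035]]}}

```text
time_s: 19.35
tcp_pos: [0.593, 0.1829, 0.1632]
eef_rot: [-152.0, -0.2, -98.3]
contact_force: [0.2, -0.1, -4.5]
gripper_width: 0.0272
gripper_force: 39.9
```

Run:
```python
from h import *
np.set_printoptions(precision=4,suppress=True)
s=r.get_state();print(s['joints'],s['gripper_width'],s['contact_force'])
step(gz(-.16,.18),RG);step(gz(-.16,.08),RG);step(gz(0,.08),RG)
w=save('wrist','w9')
# rod ends in top/side
for n in('top','side'):
    c=save(n,n+'9');h=cv2.cvtColor(c['img'],cv2.COLOR_RGB2HSV)
    m=cv2.inRange(h,(8,170,100),(25,255,255));m=cv2.morphologyEx(m,cv2.MORPH_OPEN,np.ones((3,3)))
    print(n,'pred ends',proj(c,[SEAT+np.array([0,0,.128])+GY*(-.16+d) for d in(-.1,0,.1)]).tolist())
    for k in cv2.findContours(m,cv2.RETR_EXTERNAL,2)[0]:
        if cv2.contourArea(k)>60: b=cv2.minAreaRect(k);print(np.round(cv2.boxPoints(b)).tolist())
```

```text
[ 41.5682   4.9922 -49.4415  53.2394 -26.7595 -96.34  ] 0.027216347064301774 [ 0.2394 -0.1374 -4.4834]
travel [-0.0012  0.0045  0.0027] rot [ 0.0023 -0.0005  0.0019] t 19.35 tcp [0.593  0.1829 0.1632]
travel [-0.0012  0.0045 -0.1973] rot [ 0.0023 -0.0005  0.0019] t 19.35 tcp [0.593  0.1829 0.1632]
travel [-0.0463 -0.3123 -0.1973] rot [ 0.0023 -0.0005  0.0019] t 19.35 tcp [0.593  0.1829 0.1632]
top pred ends [[180.27138776637395, 198.8308336753148], [220.30129267572858, 204.430563383541], [260.38861348625716, 210.03862820747622]]
[[32.0, 366.0], [94.0, 366.0], [94.0, 372.0], [32.0, 372.0]]
[[33.0, 357.0], [95.0, 356.0], [95.0, 362.0], [33.0, 364.0]]
[[33.0, 347.0], [96.0, 347.0], [96.0, 353.0], [33.0, 353.0]]
[[34.0, 337.0], [96.0, 337.0], [96.0, 343.0], [34.0, 343.0]]
[[35.0, 334.0], [35.0, 328.0], [97.0, 328.0], [97.0, 334.0]]
[[337.0, 241.0], [346.0, 240.0], [350.0, 275.0], [341.0, 276.0]]
[[222.0, 210.0], [223.0, 199.0], [261.0, 205.0], [260.0, 215.0]]
[[324.0, 183.0], [331.0, 170.0], [342.0, 175.0], [336.0, 189.0]]
side pred ends [[183.88486862621693, 259.2780657975073], [226.01543210795938, 232.9090192864919], [263.5213420151555, 209.4434171474519]]
```

Request:
{"fn": "arm_command", "kwargs": {"travel": [[-0.001,0.004,-0.07],[-0.001,0.004,-0.14],[-0.001,0.004,-0.197],[-0.001,0.004,-0.197],[-0.01,-0.05,-0.197],[-0.017,-0.1,-0.197],[-0.024,-0.15,-0.197],[-0.031,-0.2,-0.197],[-0.038,-0.25,-0.197],[-0.044,-0.29,-0.197],[-0.046,-0.312,-0.197],[-0.046,-0.312,-0.197],[-0.046,-0.312,-0.197]], "delta_rot": [[0,0,0],[0,0,0],[0,0,0],[0.002,0,0.002],[0.002,0,0.002],[0.002,0,0.002],[0.002,0,0.002],[0.002,0,0.002],[0.002,0,0.002],[0.002,0,0.002],[0.002,0,0.002],[0.002,0,0.002],[0.002,0,0.002]]}}

```text
time_s: 21.12
tcp_pos: [0.6063, 0.0347, 0.0914]
eef_rot: [-154.8, -0.6, -98.3]
contact_force: [-1.1, -0.5, -4.4]
gripper_width: 0.0271
gripper_force: 39.9
```

Run:
```python
from h import *
np.set_printoptions(precision=4,suppress=True)
s=r.get_state();print(s['joints'],s['gripper_width'],s['contact_force'])
step(gz(0,.08),RG);step(gz(0,.052),RG)
for n in('top','side'):
    c=save(n,n+'10');h=cv2.cvtColor(c['img'],cv2.COLOR_RGB2HSV)
    m=cv2.inRange(h,(8,120,100),(28,255,255)) if n=='side' else cv2.inRange(h,(8,170,100),(25,255,255))
    P=proj(c,[SEAT+np.array([0,0,.028])+GY*d for d in(-.1,-.08,-.07,-.06,-.05,0,.05,.1)]);print(n,P[[0,-1]].tolist())
    for u,v in P[:-1]:
        q=int(round(u));col=np.where(m[int(v)-20:int(v)+20,q])[0]+int(v)-20; print(q,v,(col.min(),col.max()) if len(col) else 0,len(col))
    v=P[0,1]
    row=[(u,int(m[int(round(P[0,1]+(u-P[0,0])*(P[-1,1]-P[0,1])/(P[-1,0]-P[0,0]))),u])) for u in range(int(P[0,0])-6,int(P[0,0])+7)];print(row)
```

```text
[   5.7005    8.0151  -58.2209   95.5135   -6.468  -108.0014] 0.0270847472424943 [-1.0753 -0.5381 -4.377 ]
travel [-0.073  -0.016  -0.0536] rot [ 0.0022 -0.0321  0.0022] t 21.125 tcp [0.6063 0.0347 0.0914]
travel [-0.073  -0.016  -0.1096] rot [ 0.0022 -0.0321  0.0022] t 21.125 tcp [0.6063 0.0347 0.0914]
top [[247.2143546177485, 212.64940674843297], [320.2171330564161, 222.87419877358647]]
247 212.64940674843297 (np.int64(193), np.int64(202)) 9
254 213.66943991474886 (np.int64(194), np.int64(196)) 3
258 214.1796278362219 0 0
262 214.6899350512672 0 0
265 215.2003653678422 0 0
284 217.75449714153837 0 0
302 220.3122808503108 (np.int64(201), np.int64(210)) 8
[(241, 0), (242, 0), (243, 0), (244, 0), (245, 0), (246, 0), (247, 0), (248, 0), (249, 0), (250, 0), (251, 0), (252, 0), (253, 0)]
side [[250.95733001551778, 251.05966639624876], [312.83517003734585, 209.05705187054014]]
251 251.05966639624876 (np.int64(232), np.int64(248)) 17
258 246.46117389768665 (np.int64(226), np.int64(244)) 18
261 244.19754044561301 (np.int64(229), np.int64(242)) 14
264 241.95725059414127 (np.int64(233), np.int64(241)) 9
268 239.7400096887841 (np.int64(232), np.int64(238)) 6
283 228.98945687080285 0 0
299 218.7728334580359 (np.int64(198), np.int64(201)) 4
[(244, 0), (245, 0), (246, 0), (247, 0), (248, 0), (249, 0), (250, 0), (251, 0), (252, 0), (253, 0), (254, 0), (255, 0), (256, 0)]
```

Request:
{"fn": "arm_command", "kwargs": {"travel": [[0,0.05,0.02],[0,0.1,0.05],[-0.01,0.15,0.08],[-0.02,0.2,0.11],[-0.027,0.25,0.14],[-0.03,0.3,0.17],[-0.03,0.3,0.2],[-0.03,0.3,0.2]], "delta_rot": [[0,0,0],[0,0,0],[0,0,0],[0,0,0],[0,0,0],[0,0,0],[0,0,0],[0,0,0]]}}

```text
time_s: 22.22
tcp_pos: [0.5915, 0.1855, 0.1923]
eef_rot: [-154.8, -0.5, -98.3]
contact_force: [0.2, -0.5, -4.6]
gripper_width: 0.0271
gripper_force: 39.9
```

```bash
sed -i 's/^RG=.*/RG=rodR(GA+np.pi\/2,np.radians(10))/' h.py
python3 - <<'E'
from h import *
np.set_printoptions(precision=4,suppress=True)
s=r.get_state();print(s['joints'],s['gripper_width'],s['contact_force'])
step(gz(-.16,.20),RG);step(gz(-.16,.08),RG);step(gz(0,.08),RG)
E
```

```text
[ 45.186    4.2382 -41.5173  37.3938 -34.8651 -82.7013] 0.027071411887088635 [ 0.224  -0.4819 -4.6133]
travel [-0.0087  0.0007 -0.0196] rot [0.0297 0.1666 0.0013] t 22.225 tcp [0.5915 0.1855 0.1923]
travel [-0.0087  0.0007 -0.2596] rot [0.0297 0.1666 0.0013] t 22.225 tcp [0.5915 0.1855 0.1923]
travel [-0.0538 -0.3161 -0.2596] rot [0.0297 0.1666 0.0013] t 22.225 tcp [0.5915 0.1855 0.1923]
```

Request:
{"fn": "arm_command", "kwargs": {"travel": [[-0.009,0,-0.02],[-0.009,0,-0.06],[-0.009,0,-0.12],[-0.009,0,-0.18],[-0.009,0,-0.22],[-0.009,0,-0.26],[-0.009,0,-0.26]], "delta_rot": [[0.015,0.083,0.001],[0.03,0.1666,0.001],[0.03,0.1666,0.001],[0.03,0.1666,0.001],[0.03,0.1666,0.001],[0.03,0.1666,0.001],[0.03,0.1666,0.001]]}}

```text
time_s: 23.1
tcp_pos: [0.5853, 0.1822, 0.0588]
eef_rot: [-170.3, -0.3, -98.2]
contact_force: [-0.3, -0.5, -4.5]
gripper_width: 0.0269
gripper_force: 39.9
```

Run:
```python
from fit import *
s=r.get_state();print(s['joints'],s['gripper_width'],s['contact_force'])
w=save('wrist','w11');print(fit(w))
step(gz(-.16,.08),RG);step(gz(0,.08),RG);step(gz(0,.052),RG)
c=save('top','t11');h=cv2.cvtColor(c['img'],cv2.COLOR_RGB2HSV)
m=cv2.inRange(h,(8,170,100),(25,255,255));m=cv2.morphologyEx(m,cv2.MORPH_OPEN,np.ones((3,3)))
print(proj(c,[w['tcp']+w['rot']@(GRIP+[d,0,0]) for d in(-.1,0,.1)]).tolist())
for k in cv2.findContours(m,cv2.RETR_EXTERNAL,2)[0]:
    if cv2.contourArea(k)>60: b=cv2.minAreaRect(k);print(np.round(cv2.boxPoints(b)).tolist())
```

```text
[ 40.1204  18.2065 -31.2417  13.0963 -34.9823 -58.722 ] 0.02693587472278867 [-0.2746 -0.49   -4.5018]
(array([-0.0108, -0.1392,  0.126 ,  1.2318]), np.float64(0.004027257881292933))
travel [0.0019 0.0059 0.0045] rot [ 0.0021 -0.0022  0.0013] t 23.15 tcp [0.5862 0.1829 0.0602]
travel [-0.0432 -0.3109  0.0045] rot [ 0.0021 -0.0022  0.0013] t 23.15 tcp [0.5862 0.1829 0.0602]
travel [-0.0432 -0.3109 -0.0515] rot [ 0.0021 -0.0022  0.0013] t 23.15 tcp [0.5862 0.1829 0.0602]
[[190.65438184806237, 205.2701335637772], [226.84642080051847, 210.40926408676384], [263.12832865247265, 215.56266046006064]]
[[32.0, 366.0], [84.0, 366.0], [84.0, 372.0], [32.0, 372.0]]
[[33.0, 357.0], [84.0, 356.0], [84.0, 363.0], [33.0, 364.0]]
[[33.0, 347.0], [85.0, 347.0], [85.0, 353.0], [33.0, 353.0]]
[[34.0, 337.0], [86.0, 337.0], [86.0, 343.0], [34.0, 343.0]]
[[35.0, 328.0], [75.0, 328.0], [75.0, 334.0], [35.0, 334.0]]
[[337.0, 241.0], [346.0, 239.0], [351.0, 275.0], [341.0, 276.0]]
[[225.0, 214.0], [226.0, 205.0], [264.0, 210.0], [262.0, 220.0]]
[[324.0, 180.0], [335.0, 170.0], [344.0, 178.0], [333.0, 189.0]]
```

Request:
{"fn": "arm_command", "kwargs": {"travel": [[0,-0.02,0.005],[-0.004,-0.07,0.005],[-0.011,-0.12,0.005],[-0.018,-0.17,0.005],[-0.025,-0.22,0.005],[-0.034,-0.265,0.005],[-0.043,-0.3,0.005],[-0.043,-0.311,0.005],[-0.043,-0.311,0.005],[-0.043,-0.311,0.005]], "delta_rot": [[0.002,-0.002,0.001],[0.002,-0.002,0.001],[0.002,-0.002,0.001],[0.002,-0.002,0.001],[0.002,-0.002,0.001],[0.002,-0.002,0.001],[0.002,-0.002,0.001],[0.002,-0.002,0.001],[0.002,-0.002,0.001],[0.002,-0.002,0.001]]}}

```text
time_s: 24.45
tcp_pos: [0.5657, 0.0289, 0.0639]
eef_rot: [-169.9, 0.1, -98.1]
contact_force: [-0.4, 0.2, -4.3]
gripper_width: 0.027
gripper_force: 39.9
```

```bash
cat > rs.py <<'E'
from h import *
np.set_printoptions(precision=4,suppress=True)
s=r.get_state();print(s['joints'],s['gripper_width'],s['contact_force'],s['moment'])
import sys
z=float(sys.argv[1]);T=s['tcp_pos']
step(gz(0,.08),RG);step(gz(0,.052),RG)
for n in('top','side'):
    c=save(n,n+sys.argv[2]);h=cv2.cvtColor(c['img'],cv2.COLOR_RGB2HSV)
    m=cv2.inRange(h,(8,170,100),(25,255,255)) if n=='top' else cv2.inRange(h,(8,130,100),(25,255,255))
    P=proj(c,[SEAT+np.array([0,0,z-.052])+GY*d for d in(-.1,-.08,.04,.06,.1)]);print(n,'pred',P.round(1).tolist())
    q=np.zeros_like(m);x0,x1=int(P[:,0].min())-12,int(P[:,0].max())+12;y0,y1=int(P[:,1].min())-20,int(P[:,1].max())+20
    q[y0:y1,x0:x1]=m[y0:y1,x0:x1];q=cv2.morphologyEx(q,cv2.MORPH_OPEN,np.ones((3,3)))
    for k in cv2.findContours(q,cv2.RETR_EXTERNAL,2)[0]:
        if cv2.contourArea(k)>25: print(np.round(cv2.boxPoints(cv2.minAreaRect(k)),1).tolist())
E
python3 rs.py .08 12
```

```text
[ 26.5403  13.2397 -36.9734  10.6885 -31.8218 -43.3271] 0.026986261027400198 [-0.3509  0.2286 -4.3445] [ 0.2774  0.9115 -0.0124]
travel [-0.0022 -0.0029 -0.0029] rot [-0.0013  0.0013 -0.0003] t 24.45 tcp [0.5657 0.0289 0.0639]
travel [-0.0022 -0.0029 -0.0589] rot [-0.0013  0.0013 -0.0003] t 24.45 tcp [0.5657 0.0289 0.0639]
top pred [[247.2, 212.6], [254.5, 213.7], [298.3, 219.8], [305.6, 220.8], [320.2, 222.9]]
[[296.0, 215.0], [309.0, 215.0], [309.0, 225.0], [296.0, 225.0]]
side pred [[251.0, 251.1], [257.7, 246.5], [295.6, 220.8], [301.5, 216.8], [312.8, 209.1]]
[[243.89999389648438, 242.8000030517578], [267.20001220703125, 227.89999389648438], [274.1000061035156, 238.6999969482422], [250.8000030517578, 253.5]]
```

Request:
{"fn": "arm_command", "kwargs": {"travel": [[-0.002,-0.003,-0.012],[-0.002,-0.003,-0.024],[-0.002,-0.003,-0.034],[-0.002,-0.003,-0.044],[-0.002,-0.003,-0.044]], "delta_rot": [[0,0,0],[0,0,0],[0,0,0],[0,0,0],[0,0,0]]}}

```text
time_s: 25.18
tcp_pos: [0.564, 0.0267, 0.0411]
eef_rot: [-170.0, 0.1, -98.1]
contact_force: [-0.0, -0.0, -4.3]
gripper_width: 0.0273
gripper_force: 39.9
```

```bash
python3 rs.py .058 13
python3 - <<'E'
from h import *
# expected silhouette edges in side for -y end segment, z axis hypotheses
c=load('side13');ex=np.array([np.cos(GA+np.pi/2),np.sin(GA+np.pi/2),0]);o,_=ray(c,[(0,0)])
for z in(.052,.058,.064,.070):
    a=SEAT*[1,1,0]+np.array([0,0,z])-.08*GY; v=o-a; v-=GY*(v@GY); n=np.cross(GY,v);n/=np.linalg.norm(n)
    print(z,proj(c,[a+.014*n,a,a-.014*n,a-.02*GY]).round(1).tolist())
h=cv2.cvtColor(c['img'],cv2.COLOR_RGB2HSV)
for u in(254,257,260):print(u,[(v,h[v,u].tolist()) for v in range(232,266,2)])
E
```

```text
[ 26.3009  15.0249 -38.9184  11.8547 -28.231  -44.4818] 0.027250626097028947 [-0.014  -0.0214 -4.2994] [ 0.3129  0.9451 -0.0229]
travel [0.0014 0.0015 0.0427] rot [-0.0008  0.0003  0.    ] t 25.175 tcp [0.564  0.0267 0.0411]
travel [ 0.0014  0.0015 -0.0133] rot [-0.0008  0.0003  0.    ] t 25.175 tcp [0.564  0.0267 0.0411]
top pred [[247.8, 213.6], [254.9, 214.6], [297.8, 220.6], [305.0, 221.6], [319.3, 223.6]]
[[294.70001220703125, 224.8000030517578], [296.0, 215.6999969482422], [316.20001220703125, 218.60000610351562], [314.8999938964844, 227.6999969482422]]
side pred [[251.3, 257.6], [258.0, 253.0], [295.3, 227.3], [301.1, 223.3], [312.3, 215.6]]
[[245.89999389648438, 249.1999969482422], [266.29998779296875, 236.1999969482422], [272.8999938964844, 246.5], [252.60000610351562, 259.6000061035156]]
0.052 [[261.6, 259.8], [258.1, 254.8], [254.6, 249.7], [251.5, 259.3]]
0.058 [[261.5, 258.1], [258.0, 253.0], [254.5, 247.9], [251.3, 257.6]]
0.064 [[261.4, 256.4], [257.9, 251.2], [254.5, 246.1], [251.2, 255.8]]
0.07 [[261.4, 254.6], [257.9, 249.5], [254.4, 244.3], [251.1, 254.1]]
254 [(23
[... 454 characters left out ...]
, (238, [16, 132, 154]), (240, [15, 131, 160]), (242, [14, 123, 153]), (244, [18, 162, 240]), (246, [21, 145, 246]), (248, [12, 154, 233]), (250, [18, 158, 232]), (252, [10, 158, 191]), (254, [12, 162, 140]), (256, [12, 147, 113]), (258, [14, 72, 60]), (260, [20, 33, 47]), (262, [23, 55, 37]), (264, [160, 20, 39])]
260 [(232, [16, 126, 215]), (234, [15, 132, 155]), (236, [15, 134, 160]), (238, [15, 126, 158]), (240, [15, 120, 155]), (242, [17, 158, 233]), (244, [21, 145, 246]), (246, [22, 145, 245]), (248, [19, 150, 242]), (250, [17, 158, 221]), (252, [13, 160, 164]), (254, [11, 162, 113]), (256, [12, 59, 74]), (258, [8, 20, 50]), (260, [173, 54, 38]), (262, [0, 16, 48]), (264, [30, 9, 27])]
```

Request:
{"fn": "arm_command", "kwargs": {"travel": [[0.001,0.001,-0.005],[0.001,0.001,-0.01],[0.001,0.001,-0.015],[0.001,0.001,-0.015]], "delta_rot": [[0,0,0],[0,0,0],[0,0,0],[0,0,0]]}}

```text
time_s: 25.78
tcp_pos: [0.5649, 0.0275, 0.0341]
eef_rot: [-169.9, 0.1, -98.1]
contact_force: [0.9, 0.3, -2.7]
gripper_width: 0.0269
gripper_force: 39.9
```

Request:
{"fn": "arm_command", "kwargs": {"travel": [[0,0,-0.004],[0,0,-0.008],[0,0,-0.008]], "delta_rot": [[0,0,0],[0,0,0],[0,0,0]]}}

```text
time_s: 26.15
tcp_pos: [0.5654, 0.0277, 0.0304]
eef_rot: [-169.9, 0.1, -98.1]
contact_force: [0.5, 1.2, -1.7]
gripper_width: 0.0271
gripper_force: 39.9
```

```bash
cat > chk.py <<'E'
from h import *
import sys
np.set_printoptions(precision=4,suppress=True)
s=r.get_state();print(s['time_s'],s['tcp_pos'],s['contact_force'],s['moment'],s['gripper_width'])
ex=np.array([np.cos(GA+np.pi/2),np.sin(GA+np.pi/2),0])
for n in('side','top'):
    c=save(n,n+sys.argv[1]);h=cv2.cvtColor(c['img'],cv2.COLOR_RGB2HSV)
    m=cv2.inRange(h,(6,135,90),(25,255,255))
    for d in(-.095,-.09,-.08,-.07,-.065,-.06,-.03,0,.03,.04,.05,.06,.065,.09,.095):
        p=proj(c,[SEAT+GY*d,SEAT+GY*d+[0,0,.01]]);u,v=p[0];iu,iv=int(round(u)),int(round(v))
        col=np.where(m[iv-13:iv+12,iu])[0]+iv-13
        if len(col)>6: print(n,d,'pred v %.1f'%v,'obs %.1f'%((col.min()+col.max())/2),col.min(),col.max(),'dz/10mm %.1f'%(p[1,1]-v))
E
python3 chk.py 14
```

```text
26.15 [0.5654 0.0277 0.0304] [ 0.5456  1.2351 -1.7082] [0.154  0.3486 0.1645] 0.027130324609142498
side -0.095 pred v 258.2 obs 255.5 249 262 dz/10mm -2.9
side -0.09 pred v 257.0 obs 254.5 248 261 dz/10mm -2.9
side -0.08 pred v 254.8 obs 252.5 246 259 dz/10mm -2.9
side -0.07 pred v 252.5 obs 250.5 244 257 dz/10mm -2.9
side -0.065 pred v 251.4 obs 249.5 243 256 dz/10mm -2.9
side -0.06 pred v 250.3 obs 248.5 242 255 dz/10mm -2.9
top 0.04 pred v 220.8 obs 220.5 216 225 dz/10mm -0.4
top 0.05 pred v 221.3 obs 220.5 216 225 dz/10mm -0.4
top 0.06 pred v 221.8 obs 221.5 217 226 dz/10mm -0.4
top 0.065 pred v 222.1 obs 221.5 217 226 dz/10mm -0.3
```

Request:
{"fn": "arm_command", "kwargs": {"travel": [[0,0,-0.0035],[0,0,-0.007],[0,0,-0.007]], "delta_rot": [[-0.011,0.0015,0],[-0.022,0.003,0],[-0.022,0.003,0]]}}

```text
time_s: 26.62
tcp_pos: [0.5653, 0.027, 0.0289]
eef_rot: [-169.8, -1.9, -98.1]
contact_force: [-8.0, -3.2, 22.2]
gripper_width: 0.0268
gripper_force: 39.9
```

```bash
python3 chk.py 15
```

```text
26.625 [0.5653 0.027  0.0289] [-7.9666 -3.1644 22.2369] [-1.5811  1.9581 -0.346 ] 0.026766809968929436
side -0.095 pred v 258.2 obs 256.5 250 263 dz/10mm -2.9
side -0.09 pred v 257.0 obs 255.5 249 262 dz/10mm -2.9
side -0.08 pred v 254.8 obs 251.0 242 260 dz/10mm -2.9
side -0.07 pred v 252.5 obs 251.5 245 258 dz/10mm -2.9
side -0.065 pred v 251.4 obs 250.0 244 256 dz/10mm -2.9
side -0.06 pred v 250.3 obs 248.5 242 255 dz/10mm -2.9
top 0.03 pred v 220.3 obs 219.5 215 224 dz/10mm -0.4
top 0.04 pred v 220.8 obs 220.5 216 225 dz/10mm -0.4
top 0.05 pred v 221.3 obs 220.5 216 225 dz/10mm -0.4
top 0.06 pred v 221.8 obs 221.5 217 226 dz/10mm -0.4
top 0.065 pred v 222.1 obs 221.5 217 226 dz/10mm -0.3
```

Request:
{"fn": "arm_command", "kwargs": {"travel": [[-0.002,0,0],[-0.003,0,0],[-0.003,0,0]], "delta_rot": [[0,0,0],[0,0,0],[0,0,0]], "newtons": 8}}

```text
time_s: 27.1
tcp_pos: [0.565, 0.0274, 0.0285]
eef_rot: [-169.7, -1.8, -98.1]
contact_force: [1.7, -5.7, 8.0]
gripper_width: 0.028
gripper_force: 8.0
```

Request:
{"fn": "arm_command", "kwargs": {"travel": [[0,0,0],[0,0,0],[0,0,0]], "delta_rot": [[0,0,0],[0,0,0],[0,0,0]], "grip": 0.5}}

```text
time_s: 27.48
tcp_pos: [0.563, 0.0274, 0.0265]
eef_rot: [-169.9, -1.9, -98.1]
contact_force: [0.1, 0.4, 0.8]
gripper_width: 0.0432
gripper_force: 0.0
```

```bash
python3 chk.py 16
```

```text
27.475 [0.563  0.0274 0.0265] [0.1302 0.3518 0.8335] [ 0.2496  0.6414 -0.0028] 0.043190709194387486
side -0.095 pred v 258.2 obs 256.5 250 263 dz/10mm -2.9
side -0.09 pred v 257.0 obs 256.0 249 263 dz/10mm -2.9
side -0.08 pred v 254.8 obs 251.0 242 260 dz/10mm -2.9
side -0.07 pred v 252.5 obs 249.0 240 258 dz/10mm -2.9
side -0.065 pred v 251.4 obs 250.5 244 257 dz/10mm -2.9
side -0.06 pred v 250.3 obs 248.5 242 255 dz/10mm -2.9
top 0.03 pred v 220.3 obs 219.5 215 224 dz/10mm -0.4
top 0.04 pred v 220.8 obs 220.5 216 225 dz/10mm -0.4
top 0.05 pred v 221.3 obs 220.5 216 225 dz/10mm -0.4
top 0.06 pred v 221.8 obs 221.5 217 226 dz/10mm -0.4
top 0.065 pred v 222.1 obs 221.5 217 226 dz/10mm -0.3
```

Request:
{"fn": "arm_command", "kwargs": {"travel": [[-0.008,0,0.05],[-0.02,0,0.12],[-0.045,0,0.25],[-0.07,0,0.38],[-0.08,0,0.45],[-0.08,0,0.45]], "delta_rot": [[0,0,0],[0,0,0],[0,0,0],[0,0,0],[0,0,0],[0,0,0]]}}

```text
time_s: 28.32
tcp_pos: [0.5247, 0.0283, 0.2558]
eef_rot: [-169.6, -1.6, -98.1]
contact_force: [0.1, -0.3, -0.2]
gripper_width: 0.044
gripper_force: 0.0
```

```bash
python3 - <<'E'
from fit import *
w=save('wrist','w17');h=cv2.cvtColor(w['img'],cv2.COLOR_RGB2HSV);m=cv2.inRange(h,(8,150,90),(25,255,255))
print(r.get_state()['joints'])
for d in(-.095,-.08,-.05,0,.05,.06,.09):
    u,v=proj(w,[SEAT+GY*d])[0];iu,iv=int(round(u)),int(round(v))
    if 0<iv<420:
        c=np.where(m[iv,max(iu-45,0):iu+45])[0]+max(iu-45,0)
        if len(c):
            mid=(c.min()+c.max())/2;print(d,round(u,1),iv,c.min(),c.max(),onz(w,[(mid,iv)],.052)-(SEAT+GY*d))
m2=m.copy();m2[250:]=0
for k in cv2.findContours(m2,cv2.RETR_EXTERNAL,2)[0]:
    if cv2.contourArea(k)>200: print(cv2.boundingRect(k))
# cap: dark blob
cp=np.array([.5473,-.0742,.209]);print('cap pred',proj(w,[cp]),'foot end of rod',proj(w,[SEAT+GY*.1,SEAT-GY*.1]))
RP=rodR(GA+np.pi/2,0);step([.5473,-.0742,.25],RP)
c=load('top16');h=cv2.cvtColor(c['img'],cv2.COLOR_RGB2HSV);save('top','t17')
E
python3 chk.py 17
```

```text
[ 30.5687  -1.7289 -25.6006   8.9758 -59.4815 -42.6202]
-0.095 284.8 246 274 294 [[ 0.0011  0.0005 -0.    ]]
-0.08 284.9 234 273 295 [[ 0.0011 -0.     -0.    ]]
-0.05 285.0 210 274 296 [[ 0.0001 -0.     -0.    ]]
0 285.4 168 274 296 [[ 0.0004 -0.0002 -0.    ]]
0.05 285.7 123 274 297 [[ 0.0001 -0.0006 -0.    ]]
0.06 285.7 114 274 297 [[ 0.0002 -0.0003 -0.    ]]
0.09 285.9 86 286 298 [[-0.0066  0.0014 -0.    ]]
(126, 99, 18, 32)
(273, 78, 26, 172)
(158, 40, 45, 40)
(321, 0, 82, 21)
cap pred [[241.5176  76.5195]] foot end of rod [[286.0171  75.8939]
 [284.7645 249.4224]]
travel [ 0.0473 -0.2042 -0.0063] rot [ 0.0352  0.1099 -0.0018] t 28.375 tcp [0.5237 0.0279 0.2532]
28.425 [0.523  0.0275 0.2515] [-0.5484  0.4108 -0.7706] [0.184  0.6485 0.0283] 0.044150507998097124
side -0.095 pred v 258.2 obs 256.0 250 262 dz/10mm -2.9
side -0.09 pred v 257.0 obs 255.5 249 262 dz/10mm -2.9
side -0.08 pred v 254.8 obs 253.5 247 260 dz/10mm -2.9
side -0.07 pred v 252.5 obs 250.0 242 258 dz/10mm -2.9
side -0.065 pred v 251.4 obs 250.5 244 257 dz/10mm -2.9
side -0.06 pred v 250.3 obs 248.5 242 255 dz/10mm -2.9
side -0.03 pred v 243.7 obs 243.0 237 249 dz/10mm -2.9
side 0 pred v 237.3 obs 237.0 231 243 dz/10mm -2.9
side 0.03 pred v 231.1 obs 230.5 225 236 dz/10mm -2.9
side 0.04 pred v 229.1 obs 228.0 222 234 dz/10mm -2.9
side 0.05 pred v 227.0 obs 226.0 220 232 dz/10mm -2.9
side 0.06 pred v 225.1 obs 224.0 218 230 dz/10mm -2.9
side 0.065 pred v 224.1 obs 224.0 218 230 dz/10mm -2.9
side 0.09 pred v 219.2 obs 219.5 214 225 dz/10mm -2.9
side 0.095 pred v 218.3 obs 219.0 214 224 dz/10mm -2.9
top 0.03 pred v 220.3 obs 220.0 216 224 dz/10mm -0.4
top 0.04 pred v 220.8 obs 220.5 216 225 dz/10mm -0.4
top 0.05 pred v 221.3 obs 220.5 216 225 dz/10mm -0.4
top 0.06 pred v 221.8 obs 221.5 217 226 dz/10mm -0.4
top 0.065 pred v 222.1 obs 221.5 217 226 dz/10mm -0.3
```

Request:
{"fn": "arm_command", "kwargs": {"travel": [[0.015,-0.05,0.01],[0.03,-0.1,0.01],[0.04,-0.16,0.01],[0.0473,-0.204,0],[0.0473,-0.204,0],[0.0473,-0.204,-0.02],[0.0473,-0.204,-0.04],[0.0473,-0.204,-0.06],[0.0473,-0.204,-0.06]], "delta_rot": [[0.01,0.04,0],[0.02,0.08,0],[0.035,0.11,-0.002],[0.035,0.11,-0.002],[0.035,0.11,-0.002],[0.035,0.11,-0.002],[0.035,0.11,-0.002],[0.035,0.11,-0.002],[0.035,0.11,-0.002]], "grip": 0}}

```text
time_s: 29.65
tcp_pos: [0.5463, -0.0742, 0.2207]
eef_rot: [179.7, -0.2, -98.1]
contact_force: [0.8, 0.8, 1.1]
gripper_width: 0.0005
gripper_force: 0.0
```

Run:
```python
from h import *
RP=rodR(GA+np.pi/2,0);step([.5473,-.0742,.19],RP);s=r.get_state();print(s['contact_force'],s['joints'],s['gripper_width'],s['eef_rot'])
```

```text
travel [ 0.0019  0.     -0.0614] rot [ 0.0016 -0.0031 -0.0004] t 29.65 tcp [ 0.5463 -0.0742  0.2207]
[0.82179064 0.77444752 1.07452095] [ 12.68015476   8.7368456  -14.09070372   0.08249494 -67.4731944
 -20.77284173] 0.00045088905536654593 [ 1.79745752e+02 -1.77761132e-01 -9.80604875e+01]
```

Pressing down in stages and watching the force.

Request:
{"fn": "arm_command", "kwargs": {"travel": [[0.002,0,-0.02],[0.002,0,-0.04],[0.002,0,-0.06],[0.002,0,-0.08],[0.002,0,-0.08]], "delta_rot": [[0,0,0],[0,0,0],[0,0,0],[0,0,0],[0,0,0]]}}

```text
time_s: 30.28
tcp_pos: [0.5478, -0.0746, 0.1811]
eef_rot: [179.8, -0.2, -98.1]
contact_force: [-1.2, 1.3, 3.9]
gripper_width: 0.0
gripper_force: 1.8
```

Request:
{"fn": "arm_command", "kwargs": {"travel": [[0,0,-0.01],[0,0,-0.02],[0,0,-0.03],[0,0,-0.04],[0,0,-0.04]], "delta_rot": [[0,0,0],[0,0,0],[0,0,0],[0,0,0],[0,0,0]]}}

```text
time_s: 30.9
tcp_pos: [0.548, -0.0746, 0.1616]
eef_rot: [179.8, -0.2, -98.1]
contact_force: [-1.1, 0.2, 4.8]
gripper_width: 0.0004
gripper_force: 2.5
```

Request:
{"fn": "arm_command", "kwargs": {"travel": [[0,0,-0.006],[0,0,-0.012],[0,0,-0.016],[0,0,-0.016]], "delta_rot": [[0,0,0],[0,0,0],[0,0,0],[0,0,0]]}}

```text
time_s: 31.4
tcp_pos: [0.5481, -0.0746, 0.1542]
eef_rot: [179.9, -0.2, -98.1]
contact_force: [-1.6, 0.3, 5.4]
gripper_width: 0.0009
gripper_force: 2.9
```

Request:
{"fn": "arm_command", "kwargs": {"travel": [[0,0,-0.004],[0,0,-0.006],[0,0,-0.006]], "delta_rot": [[0,0,0],[0,0,0],[0,0,0]]}}

```text
time_s: 31.78
tcp_pos: [0.5482, -0.0747, 0.1537]
eef_rot: [180.0, -0.2, -98.1]
contact_force: [-9.7, 3.2, 24.7]
gripper_width: 0.0006
gripper_force: 12.4
```

Request:
{"fn": "arm_command", "kwargs": {"travel": [[0,0,0.002],[0,0,0.002],[0,0,0.002],[0,0,0.002],[0,0,0.002],[0,0,0.002],[0,0,0.002],[0,0,0.002],[0,0,0.002],[0,0,0.002],[0,0,0.002]], "delta_rot": [[0,0,0],[0,0,0],[0,0,0],[0,0,0],[0,0,0],[0,0,0],[0,0,0],[0,0,0],[0,0,0],[0,0,0],[0,0,0]]}}

```text
time_s: 33.15
tcp_pos: [0.5482, -0.0747, 0.1538]
eef_rot: [179.9, -0.2, -98.1]
contact_force: [-7.8, 2.5, 18.3]
gripper_width: 0.0003
gripper_force: 9.1
```

```bash
python3 chk.py 18 | head -12
```

```text
33.15 [ 0.5482 -0.0747  0.1538] [-7.8014  2.5268 18.3135] [1.088  2.7681 0.0129] 0.000285469223416734
side -0.095 pred v 258.2 obs 256.5 251 262 dz/10mm -2.9
side -0.09 pred v 257.0 obs 256.0 250 262 dz/10mm -2.9
side -0.08 pred v 254.8 obs 253.5 248 259 dz/10mm -2.9
side -0.07 pred v 252.5 obs 252.0 246 258 dz/10mm -2.9
side -0.065 pred v 251.4 obs 250.5 244 257 dz/10mm -2.9
side -0.06 pred v 250.3 obs 249.0 243 255 dz/10mm -2.9
side -0.03 pred v 243.7 obs 243.0 237 249 dz/10mm -2.9
side 0 pred v 237.3 obs 237.0 231 243 dz/10mm -2.9
side 0.03 pred v 231.1 obs 227.5 218 237 dz/10mm -2.9
side 0.04 pred v 229.1 obs 228.5 223 234 dz/10mm -2.9
side 0.05 pred v 227.0 obs 224.5 217 232 dz/10mm -2.9
```

Request:
{"fn": "arm_command", "kwargs": {"travel": [[0,0,0.02],[0,0,0.04],[0,0,0.07],[0,0,0.1],[0,0,0.16],[0,0,0.25],[0,0,0.34],[0,0,0.34]], "delta_rot": [[0,0,0],[0,0,0],[0,0,0],[0,0,0],[0,0,0],[0,0,0],[0,0,0],[0,0,0]]}}

```text
time_s: 34.25
tcp_pos: [0.5495, -0.0746, 0.3259]
eef_rot: [-179.8, -0.1, -98.1]
contact_force: [-0.2, 0.4, -0.5]
gripper_width: 0.0006
gripper_force: 0.0
```

Run:
```python
from h import *
R=Ro.from_euler('xyz',[150,0,-22.1],degrees=True).as_matrix();A=np.array([.4637,-.3142,.0966])
step(A+.16*N,R);step(A,R);print(r.get_state()['joints'])
c=save('side','s19');t=save('top','t19')
for q,n,z in((c,'side',.209),(t,'top',.209)):
    m=(q['img'].max(2)<50).astype(np.uint8);u,v=proj(q,[[.547,-.0742,.209]])[0].astype(int);s=m[v-16:v+16,u-16:u+16]
    k,l,st,ce=cv2.connectedComponentsWithStats(s);print(n,u,v,[(st[i,4],(ce[i]+[u-16,v-16]).round(1).tolist()) for i in range(1,k) if st[i,4]>15])
```

```text
travel [-0.1116 -0.3309 -0.1815] rot [-0.1793  0.3134  0.8233] t 34.25 tcp [ 0.5495 -0.0746  0.3259]
travel [-0.1717 -0.4791 -0.4587] rot [-0.1793  0.3134  0.8233] t 34.25 tcp [ 0.5495 -0.0746  0.3259]
[ 12.60431786   5.90132356  -3.85957493   0.14004543 -80.06633171
 -20.72453226]
side 309 170 [(np.int32(123), [308.7, 173.3])]
top 317 216 [(np.int32(66), [327.8, 216.9])]
```

The cap is back up: it was at (308.9,172.9) originally and is now at (308.7,173.3). Now I'll go back to the isolator.

Request:
{"fn": "arm_command", "kwargs": {"travel": [[0,-0.05,0],[-0.03,-0.1,0],[-0.06,-0.2,-0.02],[-0.09,-0.28,-0.06],[-0.112,-0.331,-0.1],[-0.112,-0.331,-0.15],[-0.112,-0.331,-0.18],[-0.112,-0.331,-0.18],[-0.112,-0.331,-0.18],[-0.112,-0.331,-0.18],[-0.112,-0.331,-0.18]], "delta_rot": [[-0.018,0.031,0.082],[-0.036,0.063,0.165],[-0.06,0.1,0.27],[-0.08,0.14,0.37],[-0.1,0.18,0.47],[-0.125,0.22,0.575],[-0.145,0.255,0.67],[-0.165,0.29,0.765],[-0.179,0.3134,0.8233],[-0.179,0.3134,0.8233],[-0.179,0.3134,0.8233]], "grip": 0.6}}

```text
time_s: 35.72
tcp_pos: [0.4917, -0.2401, 0.2313]
eef_rot: [149.7, -0.0, -22.2]
contact_force: [-0.7, -0.7, -0.3]
gripper_width: 0.052
gripper_force: 0.0
```

Run:
```python
from h import *
R=Ro.from_euler('xyz',[150,0,-22.1],degrees=True).as_matrix();A=np.array([.4637,-.3142,.0966])
step(A+.16*N,R);step(A,R);print(r.get_state()['joints'],r.get_state()['gripper_width'])
w=save('wrist','w20');p=proj(w,[PC+.042*N+bar_off*d for d in(.045,.03,-.045)]);print(p)
h=w['img'].astype(int);m=np.zeros((420,560),np.uint8);m[(h.min(2)>150)&(np.arange(560)[None]>260)&(np.arange(560)[None]<310)&(np.arange(420)[:,None]<235)]=1
for k in cv2.findContours(m,cv2.RETR_EXTERNAL,2)[0]:
    if cv2.contourArea(k)>8:print(cv2.boundingRect(k),cv2.contourArea(k))
```

```text
travel [0.004  0.     0.0077] rot [ 0.0036 -0.001   0.001 ] t 35.725 tcp [ 0.4917 -0.2401  0.2313]
travel [-0.0561 -0.1483 -0.2694] rot [ 0.0036 -0.001   0.001 ] t 35.725 tcp [ 0.4917 -0.2401  0.2313]
[ 11.96275068  11.91589666 -25.77514273  26.04370073 -72.3175065
  43.37803586] 0.05200279266290417
[[286.48011935 144.8518422 ]
 [286.48874582 162.40447525]
 [286.52750594 243.29040395]]
(293, 199, 17, 28) 203.0
(282, 153, 5, 16) 60.0
(293, 150, 17, 33) 271.5
```

Handle is off, with its mark at (284,161) as expected. I'll go down, grip it and turn it on.

Request:
{"fn": "arm_command", "kwargs": {"travel": [[-0.01,-0.03,-0.06],[-0.025,-0.066,-0.12],[-0.038,-0.1,-0.18],[-0.05,-0.132,-0.24],[-0.056,-0.148,-0.269],[-0.056,-0.148,-0.269],[-0.056,-0.148,-0.269]], "delta_rot": [[0,0,0],[0,0,0],[0,0,0],[0,0,0],[0,0,0],[0,0,0],[0,0,0]]}}

```text
time_s: 36.65
tcp_pos: [0.4647, -0.3142, 0.0979]
eef_rot: [149.7, -0.1, -22.1]
contact_force: [0.5, -0.4, 0.1]
gripper_width: 0.0525
gripper_force: 0.0
```

Request:
{"fn": "arm_command", "kwargs": {"travel": [[0,0,0],[0,0,0],[0,0,0],[0,0,0],[0,0,0]], "delta_rot": [[0,0,0],[0,0,0],[0,0,0],[0,0,0],[0,0,0]], "grip": 0, "newtons": 25}}

```text
time_s: 37.28
tcp_pos: [0.4639, -0.3144, 0.0976]
eef_rot: [149.6, -0.1, -22.1]
contact_force: [-0.8, -3.0, 2.8]
gripper_width: 0.0158
gripper_force: 25.0
```

Request:
{"fn": "arm_command", "kwargs": {"travel": [[0,0,0],[0,0,0],[0,0,0],[0,0,0],[0,0,0],[0,0,0],[0,0,0],[0,0,0]], "delta_rot": [[-0.021,-0.051,-0.096],[-0.042,-0.103,-0.192],[-0.063,-0.154,-0.289],[-0.083,-0.206,-0.385],[-0.104,-0.257,-0.481],[-0.125,-0.309,-0.577],[-0.125,-0.309,-0.577],[-0.125,-0.309,-0.577]]}}

```text
time_s: 38.28
tcp_pos: [0.4641, -0.314, 0.0973]
eef_rot: [163.5, -25.6, -78.1]
contact_force: [-1.2, 0.9, 2.3]
gripper_width: 0.0161
gripper_force: 25.0
```

Request:
{"fn": "arm_command", "kwargs": {"travel": [[0,0,0],[0,0,0],[0,0,0],[0,0,0]], "delta_rot": [[0,0,0],[0,0,0],[0,0,0],[0,0,0]], "grip": 0.6}}

```text
time_s: 38.78
tcp_pos: [0.4639, -0.3141, 0.0971]
eef_rot: [163.5, -25.7, -78.3]
contact_force: [0.8, 0.1, 0.6]
gripper_width: 0.0494
gripper_force: 0.0
```

Request:
{"fn": "arm_command", "kwargs": {"travel": [[0.02,0.05,0.1],[0.04,0.1,0.19],[0.056,0.148,0.28],[0.056,0.148,0.28],[0.056,0.148,0.28]], "delta_rot": [[0,0,0],[0,0,0],[0,0,0],[0,0,0],[0,0,0]]}}

```text
time_s: 39.4
tcp_pos: [0.4916, -0.2399, 0.2369]
eef_rot: [163.5, -25.7, -78.3]
contact_force: [0.2, -0.3, -0.7]
gripper_width: 0.0526
gripper_force: 0.0
```

```bash
python3 - <<'E'
from h import *
w=save('wrist','w21');print(proj(w,[PC+.042*N+bar_on*d for d in(.045,.03,-.045)]))
h=w['img'].astype(int);m=np.zeros((420,560),np.uint8);m[(h.min(2)>150)&(np.arange(560)[None]>240)&(np.arange(560)[None]<330)&(np.arange(420)[:,None]<235)]=1
for k in cv2.findContours(m,cv2.RETR_EXTERNAL,2)[0]:
    if cv2.contourArea(k)>8:print(cv2.boundingRect(k),cv2.contourArea(k))
a,b=load('top0'),save('top','t21')
for c in(a,b):
    hh=cv2.cvtColor(c['img'],cv2.COLOR_RGB2HSV);m=cv2.inRange(hh,(8,170,110),(25,255,255));m=cv2.morphologyEx(m,cv2.MORPH_OPEN,np.ones((3,3)))
    print([np.round(cv2.minAreaRect(k)[0]).tolist() for k in cv2.findContours(m,cv2.RETR_EXTERNAL,2)[0] if cv2.contourArea(k)>40])
E
python3 chk.py 21
```

```text
[[278.38465965 145.89133843]
 [278.4602298  163.12113549]
 [278.81004694 242.60655499]]
(277, 155, 4, 15) 30.5
(241, 154, 24, 68) 595.5
(289, 152, 30, 75) 938.5
[[63.0, 369.0], [64.0, 360.0], [64.0, 350.0], [65.0, 340.0], [65.0, 331.0], [344.0, 258.0], [143.0, 218.0], [335.0, 177.0]]
[[63.0, 369.0], [64.0, 360.0], [64.0, 350.0], [65.0, 340.0], [66.0, 331.0], [344.0, 258.0]]
39.5 [ 0.491  -0.2404  0.2362] [ 0.5341 -0.3718 -0.6994] [ 1.5708 -0.5165  0.0188] 0.05258199471909656
side -0.095 pred v 258.2 obs 256.0 250 262 dz/10mm -2.9
side -0.09 pred v 257.0 obs 255.5 249 262 dz/10mm -2.9
side -0.08 pred v 254.8 obs 253.5 247 260 dz/10mm -2.9
side -0.07 pred v 252.5 obs 251.5 245 258 dz/10mm -2.9
side -0.065 pred v 251.4 obs 250.5 244 257 dz/10mm -2.9
side -0.06 pred v 250.3 obs 248.5 242 255 dz/10mm -2.9
side -0.03 pred v 243.7 obs 243.0 237 249 dz/10mm -2.9
side 0 pred v 237.3 obs 233.5 224 243 dz/10mm -2.9
side 0.03 pred v 231.1 obs 228.5 221 236 dz/10mm -2.9
side 0.04 pred v 229.1 obs 228.5 223 234 dz/10mm -2.9
side 0.05 pred v 227.0 obs 224.0 216 232 dz/10mm -2.9
side 0.06 pred v 225.1 obs 224.0 218 230 dz/10mm -2.9
side 0.065 pred v 224.1 obs 223.5 218 229 dz/10mm -2.9
side 0.09 pred v 219.2 obs 217.0 209 225 dz/10mm -2.9
side 0.095 pred v 218.3 obs 214.5 206 223 dz/10mm -2.9
```

```bash
python3 -c "
from plant import close_job
print(close_job())"
```

```text
the job is handed in; nothing more can be done
None
```

I ran all the steps in order and handed the job in at about 39.5 s; by my camera and force checks the isolator is back on, the rod is lying in the gauge and the foot is fully up, but the hand-in returned no verdict, and the finial was hidden by the arm in the last top view.

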